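# Change over the stamps in the ratchet gluing clamp

## Robot

A 6-joint arm with a two-finger parallel gripper is mounted at the origin on the work surface. World frame = base frame: x ahead of the robot, y to its left, z up, the work surface at z = 0. Lengths are in m, angles in rad, forces in N, time in s.
With the tool pointing down it reaches from about 0.425 to 1.125 m from the base axis. Payload 14.9 kg.
Tool frame: the origin (TCP) lies midway between the tips of the shut fingers; the grasp point (between the pads) lies 19 mm behind it (robot.hold_point_z is the z of the grasp point in the tool frame, in m); z points along the fingers, y is the line along which they close (so a half turn about z gives the same grasp; the last joint's range is limited). The gripper opens to 91 mm and grips with 3 to 60 N. Pads are 32 mm wide; open, the fingers measure 118 mm over their backs; the gripper's body (76 mm by 178 mm) begins 60 mm behind the grasp point.
Start: joints at [1.206, 0.379, 1.734, -0, 1.028, -0.033], TCP at [0.228, 0.662, 0.19] pointing down, gripper open.
Joint ranges: [-2.77, 2.77], [-0.74, 2.19], [0, 2.66], [-1.06, 4.2], [0.31, 2.87], [-3.08, 3.08]. Speed limits (rad/s): [1.89, 1.89, 2.39, 3.14, 3.14, 3.14].

## Interface

Orientations are given as a rotation vector (axis times angle).
In Python, from rig import robot gives the robot as it stands.
- The arm moves only by the tool send_rows, never from a script. Its argument "commands" is one flat list of numbers, 7 for each row, row after row: the turn, a rotation vector about the world's x, y, z each as a share of 2 pi rad, from -1 to 1, then the shift along the world's x, y, z each as a share of 0.12 m, from -1 to 1, then the opening, from -1 (shut) to 1 (fully open), so that 0 is half open. A call has 1 to 8 rows; each row is the pose to reach, as a shift and turn from the pose commanded when the call began, turning the shorter way round; what a row does not reach only later rows make up. A row lasts 1/10 s, in which the tool goes at most 50 mm and 8.59 degrees, less where a joint would pass 70% of its speed; a pose out of reach is approached as far as the arm can. A call with a number of a shift or a turn outside -1 to 1 is refused whole. A call with a gripper value outside its range is refused whole. The fingers move at their own pace and stop on an object; "squeeze" is the grip in N (left out, the last holds). Time passes only in rows, so rows that repeat a pose let the fingers close. It gives the time, the measured TCP pose, the force, the opening and the grip force at its end, in the units of the state.
- robot.sense(): the state, without advancing time (a new reading comes with each control period).
- robot.read_camera(name): name is "scene" or "top" or "wrist"; returns the picture (384x512x3 uint8, blue, green, red); there is no depth.
- robot.get_calibration(name): a dict with "fovy" (degrees; the focal length in pixels is half the picture's height over the tangent of half this angle, whatever the lens; pixels are square), "cx", "cy" (the principal point, pixels), "D" ([k1, k2, p1, p2, k3] as OpenCV has them; the pictures are not rectified), "R" (3x3) and "t" (3): a world point X has camera coordinates R X + t. Camera axes: x right, y down, z forward; pixel columns grow to the right and rows downward; lengths in m; the calibration is good to about 2 mm. A picture is of the moment at which its call begins: read the wrist's pose just before it. get_calibration takes no time and is no camera call; for the wrist camera it gives the pose at the moment of the call.
- robot.sign_off(): hands the job in; it is judged then, once.
The state is a dict: "clock": time; "joint_pos": joint angles; "dq": joint speeds; "joint_torque": joint torques, N m; "ee_pos": TCP position; "eef_rot": TCP orientation; "ft_force": force on the tool from outside, world axes, zero at the start; "wrist_torque": the same for the moment, N m; "gripper_width": opening from 0.0 (shut) to 1.0 (fully open); "grasp_force": force on a finger pad.
Only numpy, scipy, OpenCV 4.12 (cv2) and the standard library are available. Lean on these libraries where they do the work, as an engineer would, in place of code of your own. Each camera call takes 0.05 s, during which the arm holds its last target. There are 200 camera calls.

## Task

The thick two-faced stamp in the ratchet gluing clamp has set: flick the sprung pawl off the ratchet wheel, ease the crank back (don't let it fly) until the jaw is fully open, and stand the thick stamp upright in the small slatted crate. Then stand every thin stamp that is waiting on the table upright in the clamp, one behind the other between the jaws with their flat faces square to the jaws and no end overhanging. Flick the pawl back onto the wheel and wind the crank up until the springs behind the jaw plate are squeezed about half way, so that the pawl holds the squeeze when you let go; leave the other things on the table where they are.

Things in the scene. Friction and masses are not known exactly. Their poses are not given: they have to be found in the camera images.
- clamp: ratchet gluing clamp, a dark teal cast frame fixed to the table. Origin at its underside; y is the clamping direction (long axis), x crosses the jaws, z up. The bed on which stamps stand is 18 mm above the table; from y = -30 to 135 mm it is 160 mm wide. The drum's upright shaft is at x = 0, y = -140 mm
- fixed_face (a point): centre of the fixed jaw's face, 40 mm above the table, at y = +100 mm in the clamp's frame, looking to -y. Both jaws are 90 mm wide (clamp x -45 to 45 mm); their tops are 62 mm above the table
- pawl_pivot (a point): top of the pawl's upright pivot, 49 mm above the table, at x = -54 mm, y = -186 mm in the clamp's frame
- drum_axis (a point): on the upright axis of the ratchet drum, at the top face of the toothed wheel, 48 mm above the table. Wheel: 24 saw teeth, 84 mm across, z 40 to 48 mm above the table
- drum (a joint): turn of the drum, rad: 0 = jaw fully open (a stop), growing to at most 6.15 as the crank is wound clockwise seen from above; 1 rad closes the jaw by 10 mm. At angle d the crank points at -1.2 - d from the clamp's x axis. One tooth is 0.262 rad. Pawl on: it only winds up, and sinks back by at most one tooth when let go. Pawl off: it turns both ways against slight friction
- crank_grip (a point): middle of the crank's upright black hand grip, which spins freely on its pin: 18 mm thick, from 67 to 111 mm above the table, this point 93 mm above the table and 50 mm from the drum axis. About 3 to 7 N on the grip turn it
- pawl (a joint): turn of the pawl, rad: 0 to 0.14 when it lies on the ratchet wheel (it clicks up and down as teeth pass), 0.86 when thrown off against its stop. An over-centre spring snaps it to whichever side of 0.43 it is on. It grows anticlockwise seen from above
- pawl_post (a point): thumb post of the pawl: upright steel pin 12 mm thick, from 48 to 95 mm above the table, this point 76 mm above the table. It goes round the pawl pivot at 46 mm: with joint pawl at angle a it lies from the pivot in the direction pi + a in the clamp's frame. About 3 to 6 N throw it over
- plate_face (a point): centre of the face of the sprung plywood plate on the moving jaw, 40 mm above the table, looking to the clamp's +y. Fully open and not pressed it is at y = -12 mm, 112 mm from the fixed jaw's face
- plate (a joint): how far the plate is pressed back on its springs, m: 0 = not pressed, 0.008 = fully in; 2.5 N per mm on top of a 2 N preload
- thick: the set stamp, a block of light wood 44 mm thick with white rubber 8 mm thick on both of its large faces: 50 mm (x) by 60 mm (y) by 36 mm high, 90 g. Origin at the centre of the underside, y axis across the rubber faces, z up. Starts squeezed in the clamp
- stamp1: a thin stamp, light wood 24 mm thick with white rubber 8 mm thick on one large face, stood on edge: 50 mm (x) by 32 mm (y, across the rubber face) by 36 mm high (z), 50 g; origin at the centre of the underside. Which way the rubber faces does not matter. It may be absent
- stamp2: another thin stamp, same as stamp1; it may be absent
- stamp3: another thin stamp, same as stamp1; it may be absent
- crate: small slatted light-wood crate fixed to the table, open at the top: 150 mm (x) by 180 mm (y) by 50 mm high outside, walls and floor 8 mm, small posts 16 mm square inside the corners; origin at the underside
- crate_in (a point): centre of the crate's inner floor, axes as the crate
- glue: bystander: white glue bottle 42 mm across, 125 mm tall, origin at the underside
- inkpad: bystander: flat black ink pad 60 by 90 by 14 mm, origin at the underside
- hedgehog: bystander: white plaster hedgehog about 62 mm across, 50 mm tall, origin at the underside
- pencil: bystander: red pencil 150 mm long, 8 mm thick, along its x axis
- offcut: bystander: white rubber offcut 45 by 28 by 16 mm, origin at the underside
- gouge: bystander: small carving gouge with a wooden handle, 130 mm long, along its x axis
- phone: bystander: black phone 150 by 74 by 9 mm

How it is judged:
By the outcome, as a careful person would: the job done as asked, in the order asked, and still so for the second after the job is handed in, with the robot touching nothing.
Of stamp1, stamp2, stamp3 only 2 to 3 are there at a start; the rules pass over those that are not, and their reading is None.
At some moment in a run one of stamp1, stamp2, stamp3 may be knocked a few centimetres aside while the robot is not near it.
It also fails if it takes over 210 s, if anything falls off the work surface, if the arm or the gripper's body presses on something with over 40 N, if the wrist force passes 120 N, or if a joint passes its speed limit or range.

## Working session

There is one attempt and no reset: what is moved stays moved. The work goes in short steps, Python scripts to look and compute and a tool call to move; the robot and the scene stay as the last step left them, time stands still between calls to the robot, and variables do not carry over. Pictures are saved under pics/ and viewed, at most 14 in all, crops included, and the job is handed in when it is done.

Besides the shell and the picture viewer there is one more tool, called as a command line: name --argument value ..., lists and objects as JSON in quotes. send_rows: Moves the arm, as the interface text tells. Its arguments: {"type":"object","properties":{"commands":{"type":"array","items":{"type":"number","minimum":-1,"maximum":1}},"squeeze":{"type":"number"}},"required":["commands"]}

```bash
ls; mkdir -p pics; cat > h.py <<'E'
import numpy as np, cv2
from rig import robot
def cam(n):
    c=robot.get_calibration(n); f=192/np.tan(np.radians(c["fovy"])/2)
    K=np.array([[f,0,c["cx"]],[0,f,c["cy"]],[0,0,1]]); return K,np.array(c["D"],float),np.array(c["R"]),np.array(c["t"])
def ray(c,uv):
    K,D,R,t=c; p=cv2.undistortPoints(np.array(uv,float).reshape(-1,1,2),K,D).reshape(-1,2)
    d=np.c_[p,np.ones(len(p))]@R; return -R.T@t,d
def onz(c,uv,z):
    o,d=ray(c,uv); return o+d*((z-o[2])/d[:,2])[:,None]
def proj(c,X):
    K,D,R,t=c; return cv2.projectPoints(np.array(X,float).reshape(-1,1,3),cv2.Rodrigues(R)[0],t,K,D)[0].reshape(-1,2)
def snap(n,f=None):
    c=cam(n); im=robot.read_camera(n)
    if f: cv2.imwrite("pics/"+f,im)
    return c,im
E
python3 - <<'E'
from h import *
for n in("top","scene","wrist"):
    c,im=snap(n,n+"0.png"); print(n,c[0][0,0],c[1],-c[2].T@c[3],c[2][2])
s=robot.sense(); print(s)
E
```

```text
pics
top 441.79251871053737 [-0.05719624  0.          0.          0.          0.        ] [0.44854154 0.02961579 1.29004187] [ 0.06373691 -0.01674204 -0.99782629]
scene 406.56950551768415 [-0.03900421  0.          0.          0.          0.        ] [1.12633377 0.69169017 0.70249452] [-0.55815381 -0.61030696 -0.56212964]
wrist 276.2677422589237 [-0.01031701  0.          0.          0.          0.        ] [0.16404048 0.68394886 0.38306901] [ 0.22504167 -0.07904833 -0.97113728]
{'clock': 0.15, 'joint_pos': array([ 1.20571499e+00,  3.79291682e-01,  1.73462982e+00,  1.20998041e-05,
        1.02848909e+00, -3.33355511e-02]), 'dq': array([-0.0005502 , -0.00203814, -0.00188264,  0.00030153,  0.00246048,
       -0.00045858]), 'joint_torque': array([ 6.28840621e-05, -7.64123297e+01, -4.34658158e+01,  6.50598295e-02,
        4.09343897e-02, -7.14799671e-05]), 'ee_pos': array([0.22790151, 0.66153477, 0.18974476]), 'eef_rot': array([-5.18699981e-01, -3.09830153e+00,  1.25611299e-03]), 'ft_force': array([-0.76889681, -0.23227897,  0.26672839]), 'wrist_torque': array([-0.0057179 , -0.05321897,  0.0178873 ]), 'grasp_force': 0.0, 'gripper_width': 0.9949955943271359}
```

View pics/top0.png

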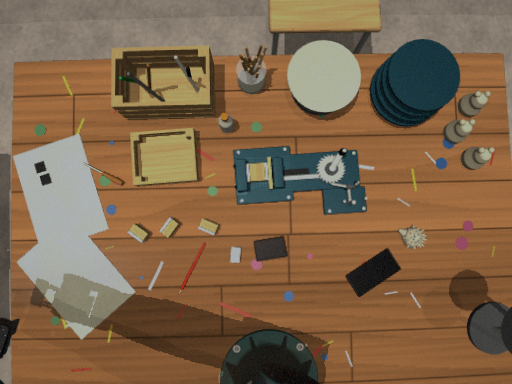

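View pics/scene0.png

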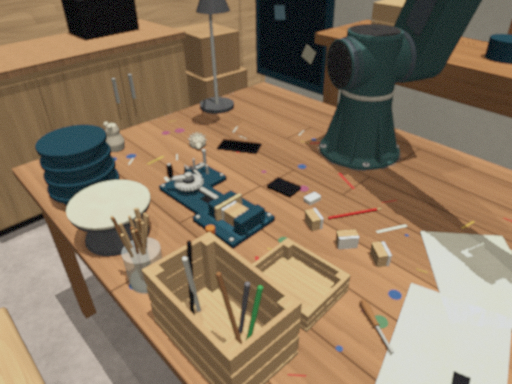

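The top view shows three thin stamps near (139,232), (170,227) and (208,227). The small crate is at (164,157), and the clamp runs from (235,170) to (365,190) with the wheel at (331,169).

```bash
python3 - <<'E'
import cv2
im=cv2.imread("pics/top0.png"); cv2.imwrite("pics/c1.png",cv2.resize(im[120:250,112:372],None,fx=3,fy=3,interpolation=cv2.INTER_CUBIC))
E
```

```text
(no output)
```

View pics/c1.png

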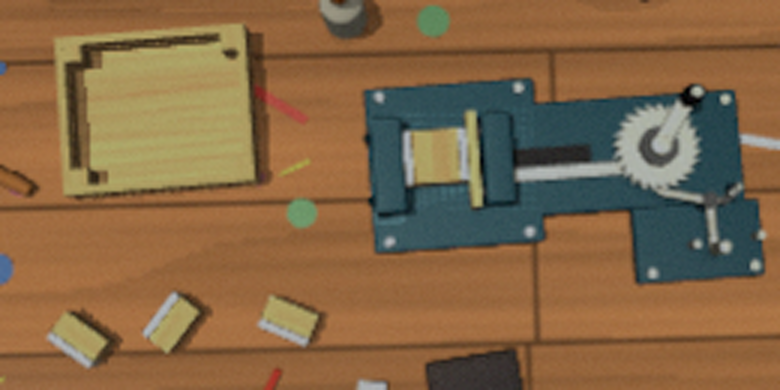

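The crop shows the clamp with its y axis to the left (+y world). The wheel hub is at crop (660,147), the grip at (692,95), the pawl pivot near (710,200), its post near (714,248), and the thick stamp is between the jaws at (437,157).

```bash
python3 - <<'E'
from h import *
c=cam("top"); im=cv2.imread("pics/top0.png")
f=lambda P:np.array(P,float)/3+[112,120]-1/3
bed=onz(c,f([(364,92),(533,80),(545,240),(377,252)]),.018); print("bed",bed.round(4).tolist(),np.linalg.norm(bed-np.roll(bed,1,0),axis=1))
yax=(bed[0]-bed[1]+bed[3]-bed[2])[:2]; xax=(bed[0]-bed[3]+bed[1]-bed[2])[:2]
print("yaw",np.arctan2(-yax[0],yax[1]),np.arctan2(xax[1],xax[0]))
print("bedc",bed.mean(0)); hub=onz(c,f([(660,147)]),.05)[0]; print("hub",hub); bc=bed.mean(0)-hub; print("yaw hub",np.arctan2(-bc[0],bc[1]),np.hypot(*bc[:2]),"exp .1925")
print("grip",onz(c,f([(692,95)]),.111)); print("pivot",onz(c,f([(710,200)]),.049)); print("post",onz(c,f([(714,248)]),.095))
# crate outline z .05 
cr=onz(c,f([(55,38),(245,25),(258,183),(66,196)]),.05); print("crate",cr.round(4).tolist(),cr.mean(0),np.linalg.norm(cr-np.roll(cr,1,0),axis=1))
# stamps
for n,q in dict(a=[(47,337),(64,313),(113,342),(95,367)],b=[(143,331),(175,292),(203,313),(168,353)],c=[(259,329),(271,295),(321,313),(307,346)]).items():
    p=onz(c,f(q),.036); print(n,p.mean(0).round(4),np.linalg.norm(p-np.roll(p,1,0),axis=1).round(3), p.round(3)[:,:2].tolist())
E
```

```text
bed [[0.6564, 0.0896, 0.018], [0.6645, -0.0744, 0.018], [0.5089, -0.0814, 0.018], [0.5012, 0.0803, 0.018]] [0.15544371 0.16421293 0.15576969 0.16191334]
yaw 0.048302938174185725 0.05266543459537856
bedc [0.58276458 0.00354256 0.018     ]
hub [ 0.59266899 -0.19006676  0.05      ]
yaw hub 0.051112102352719596 0.1938624946916155 exp .1925
grip [[ 0.63209404 -0.20997968  0.111     ]]
pivot [[ 0.54143949 -0.23592795  0.049     ]]
post [[ 0.49425758 -0.22811287  0.095     ]]
crate [[0.71, 0.38, 0.05], [0.7179, 0.1995, 0.05], [0.5674, 0.1893, 0.05], [0.5594, 0.3701, 0.05]] [0.6386645  0.28472269 0.05      ] [0.15085818 0.18066466 0.1508661  0.18091999]
a [0.4243 0.3619 0.036 ] [0.054 0.028 0.054 0.029] [[0.428, 0.393], [0.45, 0.377], [0.421, 0.33], [0.398, 0.348]]
b [0.4388 0.2741 0.036 ] [0.032 0.047 0.033 0.05 ] [[0.431, 0.302], [0.467, 0.271], [0.447, 0.245], [0.41, 0.279]]
c [0.4376 0.1635 0.036 ] [0.048 0.034 0.05  0.034] [[0.431, 0.192], [0.462, 0.18], [0.444, 0.134], [0.413, 0.147]]
```

send_rows --commands '[0, 0, 0.061, 1, -1, 0, -0.34, 0, 0, 0.061, 1, -1, 0, -0.34, 0, 0, 0.061, 1, -1, 0, -0.34, 0, 0, 0.061, 1, -1, 0, -0.34, 0, 0, 0.061, 1, -1, 0, -0.34]'

```text
clock: 0.65
ee_pos: [0.3497, 0.54, 0.1901]
eef_rot: [0.077, -3.141, 0.001]
ft_force: [0.3, -0.0, 0.1]
gripper_width: 0.591
grasp_force: 0.0
```

send_rows --commands '[0, 0, 0, 0.8, -1, 0, -0.34, 0, 0, 0, 0.8, -1, 0, -0.34, 0, 0, 0, 0.8, -1, 0, -0.34, 0, 0, 0, 0.8, -1, 0, -0.34]'

```text
clock: 1.05
ee_pos: [0.4459, 0.4193, 0.1902]
eef_rot: [-0.076, 3.141, -0.001]
ft_force: [-0.2, -0.6, -0.7]
gripper_width: 0.332
grasp_force: 0.0
```

send_rows --commands '[0, 0, 0, 0.4, -1, 0, -0.34, 0, 0, 0, 0.4, -1, 0, -0.34, 0, 0, 0, 0.4, -1, 0, -0.34]'

```text
clock: 1.35
ee_pos: [0.4922, 0.3005, 0.1901]
eef_rot: [0.081, -3.14, 0.0]
ft_force: [0.7, 0.4, -0.1]
gripper_width: 0.331
grasp_force: 0.0
```

send_rows --commands '[0, 0, 0, 0, -1, 0, -0.34, 0, 0, 0, 0, -1, 0, -0.34, 0, 0, 0, 0, -1, 0, -0.34]'

```text
clock: 1.65
ee_pos: [0.4913, 0.18, 0.19]
eef_rot: [0.079, -3.14, 0.0]
ft_force: [0.7, 0.4, -0.2]
gripper_width: 0.331
grasp_force: 0.0
```

send_rows --commands '[0, 0, 0, 0, -1, 0, -0.34, 0, 0, 0, 0, -1, 0, -0.34, 0, 0, 0, 0, -1, 0, -0.34]'

```text
clock: 1.95
ee_pos: [0.4917, 0.0601, 0.1903]
eef_rot: [0.079, -3.141, 0.0]
ft_force: [-0.4, -0.4, -0.2]
gripper_width: 0.331
grasp_force: 0.0
```

send_rows --commands '[0, 0, 0, 0, -1, 0, -0.34, 0, 0, 0, 0, -1, 0, -0.34, 0, 0, 0, 0, -1, 0, -0.34]'

```text
clock: 2.25
ee_pos: [0.4922, -0.0601, 0.1904]
eef_rot: [-0.079, 3.14, -0.0]
ft_force: [-0.4, -0.2, -0.5]
gripper_width: 0.329
grasp_force: 0.0
```

send_rows --commands '[0, 0, 0, 0, -1, 0, -0.34, 0, 0, 0, 0, -1, 0, -0.34, 0, 0, 0, 0, -1, 0, -0.34, 0, 0, 0, 0, -1, 0, -0.34]'

```text
clock: 2.65
ee_pos: [0.4926, -0.1796, 0.1903]
eef_rot: [-0.077, 3.14, -0.0]
ft_force: [0.1, 0.5, 0.0]
gripper_width: 0.326
grasp_force: 0.0
```

```bash
python3 - <<'E'
from h import *
c,im=snap("wrist","w1.png"); s=robot.sense(); print(s["clock"],s["ee_pos"],s["eef_rot"],s["ft_force"],s["gripper_width"],s["joint_pos"])
for n,p in dict(pivot=[.541,-.2383,.049],post=[.495,-.2405,.095],hub=[.5927,-.19,.05],grip=[.632,-.21,.111]).items(): print(n,proj(c,p))
E
```

```text
2.7 [ 0.49241404 -0.17820592  0.19012305] [ 7.84424686e-02 -3.14055217e+00 -4.21369606e-04] [-0.37047389  0.33287557 -0.5107388 ] 0.32883688686440227 [-3.91870674e-01  9.98729914e-02  2.08876145e+00  2.70602475e-04
  9.53122586e-01 -2.01276792e+00]
pivot [[207.28191333 212.65297987]]
post [[198.30634375 185.60146854]]
hub [[243.49861523 251.91074079]]
grip [[222.27591511 307.23375767]]
```

View pics/w1.png

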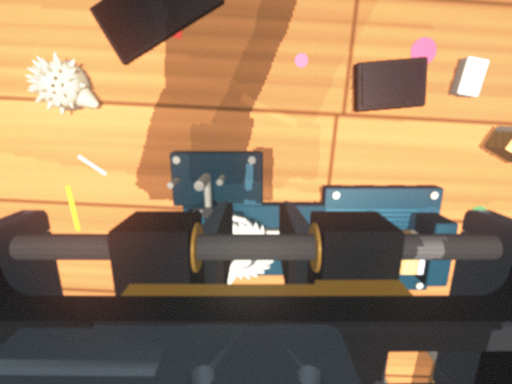

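Post top at about (201,182), close to the predicted (198,186). Descending to straddle it with the fingers, then pushing to −y.

send_rows --commands '[0, 0, 0, 0.02, -0.52, 0, -0.34, 0, 0, 0, 0.02, -0.52, 0, -0.34, 0, 0, 0, 0.02, -0.52, -0.4, -0.34, 0, 0, 0, 0.02, -0.52, -0.8, -0.34, 0, 0, 0, 0.02, -0.52, -1, -0.34, 0, 0, 0, 0.02, -0.52, -1, -0.34]'

```text
clock: 3.3
ee_pos: [0.4927, -0.2379, 0.0671]
eef_rot: [0.082, -3.135, -0.005]
ft_force: [0.2, -0.1, 0.3]
gripper_width: 0.328
grasp_force: 0.0
```

send_rows --commands '[0, 0, 0, 0, -0.08, 0, -0.34, 0, 0, 0, 0, -0.16, 0, -0.34, 0, 0, 0, 0.02, -0.22, 0, -0.34, 0, 0, 0, 0.04, -0.28, 0, -0.34]'

```text
clock: 3.7
ee_pos: [0.5001, -0.2754, 0.0715]
eef_rot: [-0.08, 3.139, -0.002]
ft_force: [-0.7, 0.7, 0.2]
gripper_width: 0.33
grasp_force: 0.0
```

```bash
python3 - <<'E'
from h import *
c,im=snap("top"); s=robot.sense(); print(s["clock"],s["ee_pos"],s["ft_force"])
c,im2=snap("scene")
cv2.imwrite("pics/c2.png",np.hstack([cv2.resize(im[130:230,300:400],(390,390)),cv2.resize(im2[130:230,150:250],(390,390))]))
E
```

```text
3.75 [ 0.5004327  -0.27617776  0.07137128] [-0.00775808 -0.45050783  0.20942782]
```

View pics/c2.png

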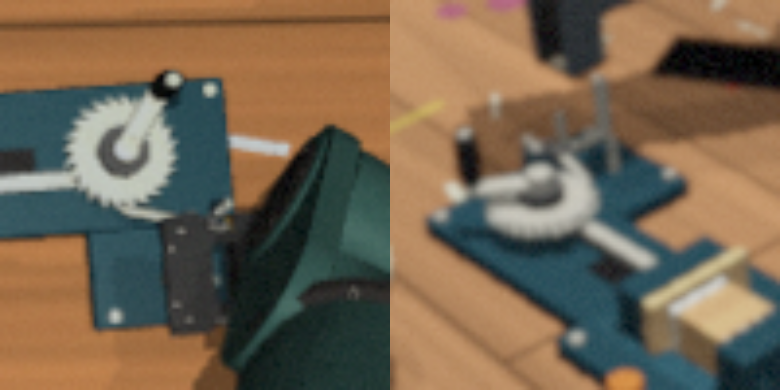

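```bash
python3 - <<'E'
from h import *
c=cam("scene"); g=lambda p:((proj(c,p)-[150,130])*3.9+[390,0]).round().tolist()
import math
pv=np.array([.541,-.2383])
print("tcp",g([.5004,-.2762,.0714]))
for a in(0,.43,.86):
    q=pv+.046*np.array([math.cos(math.pi+a+.051),math.sin(math.pi+a+.051)]); print(a,q,g([*q,.095]),g([*q,.05]))
print("pivot",g([*pv,.049]),"grip",g([.632,-.21,.111]),"hub",g([.5927,-.19,.05]))
E
```

```text
tcp [[570.0, 90.0]]
0 [ 0.49505981 -0.24064498] [[599.0, 77.0]] [[604.0, 126.0]]
0.43 [ 0.5002195  -0.25958263] [[579.0, 71.0]] [[585.0, 120.0]]
0.86 [ 0.51280403 -0.27464539] [[556.0, 70.0]] [[561.0, 119.0]]
pivot [[559.0, 149.0]] grip [[472.0, 136.0]] hub [[541.0, 196.0]]
```

The scene crop shows a tall pin still at (603,80–165), so the post may not have moved. Looking closer at the earlier frames.

```bash
python3 - <<'E'
from h import *
a=cv2.imread("pics/w1.png")[145:245,160:270]; b=cv2.imread("pics/scene0.png")[125:205,160:248]
c,im=snap("scene"); d=im[100:190,160:259]
cv2.imwrite("pics/c3.png",np.hstack([cv2.resize(x,(266,242),interpolation=cv2.INTER_CUBIC) for x in(a,b,d)]))
E
```

```text
(no output)
```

View pics/c3.png

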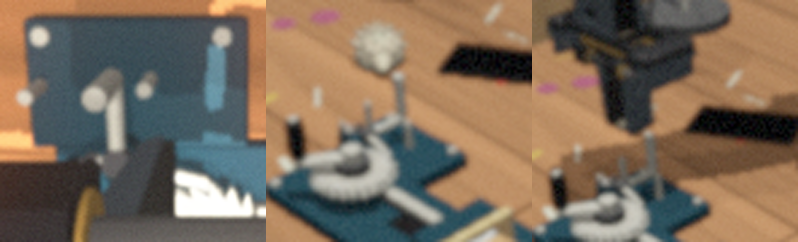

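```bash
python3 - <<'E'
from h import *
c,im=snap("scene"); s=robot.sense(); T=s["ee_pos"]; R=cv2.Rodrigues(s["eef_rot"])[0]; print(T,s["gripper_width"],R.round(3).tolist())
k=5; x0,y0=150,90; v=cv2.resize(im[y0:y0+110,x0:x0+110],None,fx=k,fy=k,interpolation=cv2.INTER_CUBIC)
g=lambda p:tuple(int(q) for q in ((proj(c,p)[0]-[x0,y0])*k).round())
for sg,col in((1,(0,0,255)),(-1,(0,255,0))):
    for y in(.015,.0285):
        for x in(-.016,.016):
            cv2.line(v,g(T+R@[x,sg*y,0]),g(T+R@[x,sg*y,-.06]),col,1)
p=[.495,-.2405]; cv2.line(v,g([*p,.048]),g([*p,.095]),(255,255,0),1)
cv2.imwrite("pics/c4.png",v)
E
```

```text
[ 0.49924502 -0.27442551  0.07044309] 0.33094763083398593 [[-0.999, -0.051, 0.0], [-0.051, 0.999, -0.0], [-0.0, -0.0, -1.0]]
```

View pics/c4.png

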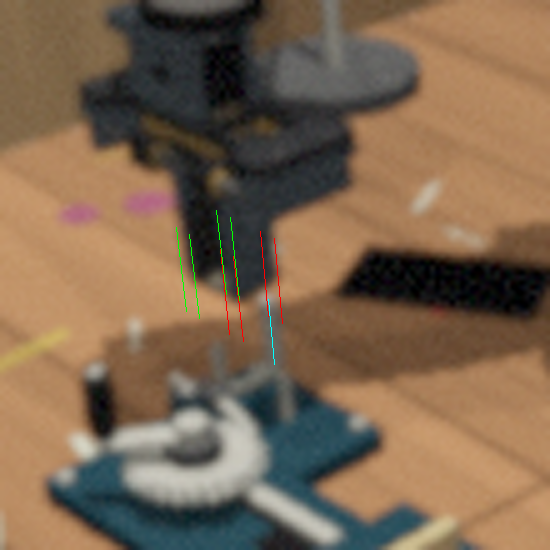

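```bash
python3 - <<'E'
from h import *
cs,ct=cam("scene"),cam("top")
def tri(*l):
    A=np.zeros((3,3));b=np.zeros(3);rs=[]
    for c,uv in l:
        o,d=ray(c,[uv]);d=d[0]/np.linalg.norm(d[0]);P=np.eye(3)-np.outer(d,d);A+=P;b+=P@o;rs.append((P,o))
    X=np.linalg.solve(A,b);return X.round(4),[np.linalg.norm(P@(X-o)).round(4) for P,o in rs]
print("post top 727",tri((cs,(204.4,149.8)),(ct,(112+727/3,120+246/3))))
print("post top 714",tri((cs,(204.4,149.8)),(ct,(112+714/3,120+248/3))))
print("post bottom ray z.048/.018",onz(cs,[(207.6,174)],.048),onz(cs,[(207.6,174)],.018))
print("grip",tri((cs,(150+97/5,90+372/5)),(ct,(112+692/3,120+95/3))))
print("fingertip ray at z .07,.1",onz(cs,[(197,149)],.07),onz(cs,[(197,149)],.1))
print(robot.get_calibration("wrist")["t"])
E
```

```text
post top 727 (array([ 0.4938, -0.24  ,  0.095 ]), [np.float64(0.0013), np.float64(0.0013)])
post top 714 (array([ 0.4955, -0.2301,  0.099 ]), [np.float64(0.003), np.float64(0.003)])
post bottom ray z.048/.018 [[ 0.52924709 -0.18122613  0.048     ]] [[ 0.50187849 -0.22123791  0.018     ]]
grip (array([ 0.633 , -0.2122,  0.1117]), [np.float64(0.0023), np.float64(0.0023)])
fingertip ray at z .07,.1 [[ 0.48091475 -0.29854779  0.07      ]] [[ 0.51152777 -0.25157957  0.1       ]]
[ 0.29961957 -0.46757638  0.1566768 ]
```

send_rows --commands '[0, 0, 0, -0.05, 0.28, 0, -0.34, 0, 0, 0, -0.05, 0.28, 0, -0.34, 0, 0, 0, -0.05, 0.28, -0.06, -0.34, 0, 0, 0, -0.05, 0.28, -0.12, -0.34, 0, 0, 0, -0.05, 0.28, -0.12, -0.34]'

```text
clock: 4.4
ee_pos: [0.4927, -0.2407, 0.0545]
eef_rot: [0.08, -3.139, -0.001]
ft_force: [-0.5, 0.1, -0.6]
gripper_width: 0.331
grasp_force: 0.0
```

send_rows --commands '[0, 0, 0, 0, -0.05, 0, -0.34, 0, 0, 0, 0, -0.1, 0, -0.34, 0, 0, 0, 0, -0.15, 0, -0.34, 0, 0, 0, 0, -0.15, 0, -0.34]'

```text
clock: 4.8
ee_pos: [0.4933, -0.2596, 0.056]
eef_rot: [-0.08, 3.14, -0.0]
ft_force: [-0.4, 1.0, 0.2]
gripper_width: 0.33
grasp_force: 0.4
```

```bash
python3 - <<'E'
from h import *
c,im=snap("scene","s2.png"); print(robot.hold_point_z,robot.sense()["ft_force"])
v=cv2.resize(im[90:190,150:250],(500,500),interpolation=cv2.INTER_CUBIC);cv2.imwrite("pics/c5.png",v)
E
```

```text
-0.0188 [-0.04394387  1.000921    0.15385771]
```

View pics/c5.png

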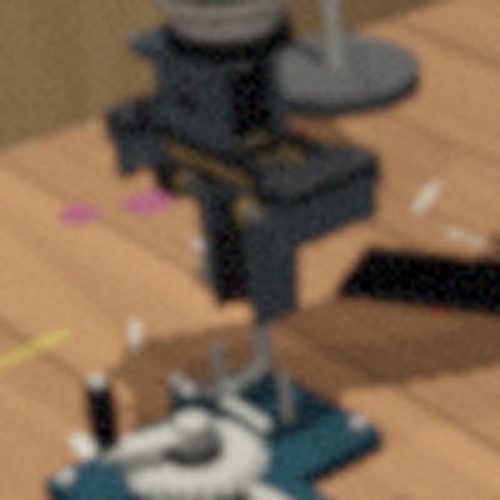

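Post now leans on the +y finger and is moving, so the push continues past over-centre.

send_rows --commands '[0, 0, 0, 0.02, -0.06, 0, -0.34, 0, 0, 0, 0.05, -0.12, 0, -0.34, 0, 0, 0, 0.08, -0.17, 0, -0.34, 0, 0, 0, 0.1, -0.2, 0, -0.34, 0, 0, 0, 0.1, -0.2, 0, -0.34]'

```text
clock: 5.35
ee_pos: [0.5058, -0.2832, 0.0559]
eef_rot: [-0.08, 3.14, -0.001]
ft_force: [-1.2, 0.3, -0.5]
gripper_width: 0.331
grasp_force: 0.0
```

send_rows --commands '[0, 0, 0, 0, 0, 0.5, -0.34, 0, 0, 0, 0, 0, 1, -0.34, 0, 0, 0, 0, 0, 1, -0.34]'

```text
clock: 5.65
ee_pos: [0.5067, -0.2834, 0.1802]
eef_rot: [-0.081, 3.137, -0.004]
ft_force: [0.9, -0.1, -0.1]
gripper_width: 0.33
grasp_force: 0.0
```

```bash
python3 - <<'E'
from h import *
c,im=snap("scene","s3.png"); print(robot.sense()["ee_pos"])
ct,im2=snap("top")
v=np.hstack([cv2.resize(im[130:210,150:250],(500,400),interpolation=cv2.INTER_CUBIC),cv2.resize(im2[130:226,240:312],(300,400),interpolation=cv2.INTER_CUBIC)]);cv2.imwrite("pics/c6.png",v)
for a in(0,.86):
    q=np.array([.5405,-.2375])+.046*np.array([np.cos(np.pi+a+.051),np.sin(np.pi+a+.051)]);print(a,(proj(c,[*q,.095])-[150,130])*5)
E
```

```text
[ 0.50750223 -0.28381355  0.18183515]
0 [[269.0950867   99.32036048]]
0.86 [[213.79165202  90.29011908]]
```

View pics/c6.png

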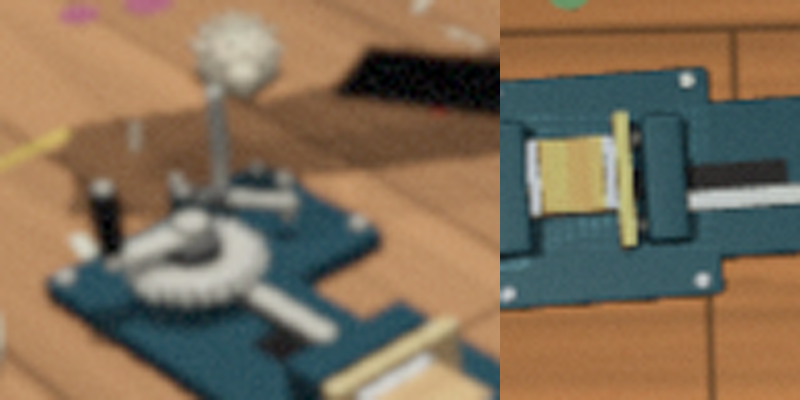

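Pawl is off: post top is now at (213,90), as predicted for 0.86. The grip hasn't moved. Going to the crank grip.

send_rows --commands '[0, 0, 0, 1, 0.59, 0, 0, 0, 0, 0, 1, 0.59, 0, 0, 0, 0, 0, 1, 0.59, 0, 0, 0, 0, 0, 1, 0.59, 0, 0]'

```text
clock: 6.15
ee_pos: [0.6278, -0.2093, 0.1742]
eef_rot: [0.085, -3.14, -0.001]
ft_force: [-1.1, 1.1, -0.3]
gripper_width: 0.5
grasp_force: 0.0
```

send_rows --commands '[0, 0, 0, 0.06, 0, 0, 0, 0, 0, 0, 0.06, 0, -0.3, 0, 0, 0, 0, 0.06, 0, -0.6, 0, 0, 0, 0, 0.06, 0, -0.88, 0, 0, 0, 0, 0.06, 0, -0.88, 0]'

```text
clock: 6.65
ee_pos: [0.6286, -0.2112, 0.0654]
eef_rot: [0.079, -3.133, -0.004]
ft_force: [-0.7, -0.8, 0.1]
gripper_width: 0.498
grasp_force: 0.0
```

send_rows --commands '[0, 0, 0, 0, 0, 0, -1, 0, 0, 0, 0, 0, 0, -1, 0, 0, 0, 0, 0, 0, -1, 0, 0, 0, 0, 0, 0, -1, 0, 0, 0, 0, 0, 0, -1]' --squeeze 20

```text
clock: 7.15
ee_pos: [0.6331, -0.2119, 0.0715]
eef_rot: [-0.081, 3.139, -0.001]
ft_force: [-2.2, 3.7, 7.4]
gripper_width: 0.187
grasp_force: 20.0
```

```bash
python3 - <<'E'
from h import *
s=robot.sense(); print(s["ee_pos"],s["ft_force"],s["gripper_width"],s["grasp_force"],s["joint_pos"])
hub=np.array([.5926,-.1895]); p=s["ee_pos"][:2]-hub; th=np.arctan2(p[1],p[0]); print(np.hypot(*p),th,"d",(-1.2+.051-th)%(2*np.pi))
E
```

```text
[ 0.63308997 -0.21192501  0.0715382 ] [-2.24994788  3.72426144  7.42052326] 0.18681849757234129 20.009037852287292 [-3.57956218e-01  4.79410701e-01  1.84349891e+00  8.32297207e-05
  8.17180517e-01 -1.98029975e+00]
0.046285188313206715 -0.5057875506275399 d 5.639972857807126
```

```bash
cat >> h.py <<'E'
def arc(th0,total,ncall,r=.05):
    "rows' x,y shares for turning the crank"
    pos=np.zeros(2); P0=np.array([np.cos(th0),np.sin(th0)])
    for k in range(ncall):
        out=[]
        for j in range(1,9):
            t=th0+total*(k*8+j)/(8*ncall); sh=((r*(np.array([np.cos(t),np.sin(t)])-P0)-pos)/.12).round(2); out.append(sh)
        pos=pos+out[-1]*.12; print(" ".join("%g,%g"%tuple(o) for o in out), "|th %.2f"%t)
E
python3 -c "
from h import *
arc(-.47,5.6,7)"
```

```text
0.02,0.04 0.03,0.08 0.04,0.12 0.04,0.16 0.04,0.2 0.04,0.24 0.03,0.28 0.02,0.32 |th 0.33
-0.01,0.04 -0.03,0.08 -0.05,0.11 -0.08,0.15 -0.11,0.18 -0.14,0.2 -0.18,0.23 -0.21,0.25 |th 1.13
-0.04,0.01 -0.08,0.02 -0.12,0.03 -0.16,0.04 -0.21,0.03 -0.25,0.03 -0.29,0.02 -0.33,0.01 |th 1.93
-0.04,-0.02 -0.07,-0.04 -0.11,-0.06 -0.14,-0.09 -0.17,-0.12 -0.19,-0.15 -0.21,-0.19 -0.23,-0.22 |th 2.73
-0.02,-0.04 -0.03,-0.08 -0.04,-0.12 -0.04,-0.17 -0.04,-0.21 -0.03,-0.25 -0.02,-0.29 -0.01,-0.33 |th 3.53
0.02,-0.04 0.04,-0.07 0.07,-0.11 0.09,-0.14 0.13,-0.16 0.16,-0.19 0.2,-0.21 0.23,-0.23 |th 4.33
0.04,-0.01 0.08,-0.02 0.12,-0.03 0.17,-0.03 0.21,-0.03 0.25,-0.02 0.29,-0.01 0.33,0.01 |th 5.13
```

send_rows --commands '[0, 0, 0, 0.02, 0.04, 0.02, -1, 0, 0, 0, 0.03, 0.08, 0.03, -1, 0, 0, 0, 0.04, 0.12, 0.03, -1, 0, 0, 0, 0.04, 0.16, 0.03, -1, 0, 0, 0, 0.04, 0.2, 0.03, -1, 0, 0, 0, 0.04, 0.24, 0.03, -1, 0, 0, 0, 0.03, 0.28, 0.03, -1, 0, 0, 0, 0.02, 0.32, 0.03, -1]'

```text
clock: 7.95
ee_pos: [0.6338, -0.1727, 0.0724]
eef_rot: [0.081, -3.139, -0.001]
ft_force: [3.4, -1.3, -24.6]
gripper_width: 0.187
grasp_force: 20.0
```

send_rows --commands '[0, 0, 0, -0.01, 0.04, 0, -1, 0, 0, 0, -0.03, 0.08, 0, -1, 0, 0, 0, -0.05, 0.11, 0, -1, 0, 0, 0, -0.08, 0.15, 0, -1, 0, 0, 0, -0.11, 0.18, 0, -1, 0, 0, 0, -0.14, 0.2, 0, -1, 0, 0, 0, -0.18, 0.23, 0, -1, 0, 0, 0, -0.21, 0.25, 0, -1]'

```text
clock: 8.75
ee_pos: [0.6072, -0.1438, 0.0725]
eef_rot: [0.082, -3.137, 0.001]
ft_force: [-5.2, -15.8, -28.1]
gripper_width: 0.189
grasp_force: 19.9
```

```bash
python3 - <<'E'
from h import *
s=robot.sense(); print(s["ee_pos"],s["ft_force"],s["gripper_width"],s["grasp_force"])
c,im=snap("scene");cv2.imwrite("pics/c7.png",cv2.resize(im[110:260,150:300],(600,600),interpolation=cv2.INTER_CUBIC))
E
```

```text
[ 0.60724449 -0.14381899  0.07249392] [ -5.19195949 -15.75476447 -28.05569988] 0.18876541980073624 19.891217797994614
```

View pics/c7.png

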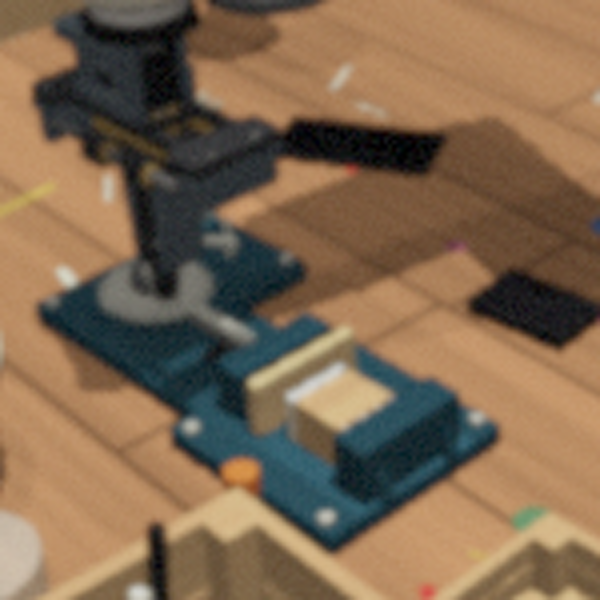

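The jaw is opening and the plate is clear of the thick stamp. I'll relieve the vertical and radial force with a small correction and go on.

```bash
python3 -c "
from h import *
arc(1.18,3.95,5)"
```

```text
-0.04,0.01 -0.08,0.02 -0.12,0.03 -0.16,0.03 -0.2,0.03 -0.24,0.02 -0.28,0.01 -0.32,-0 |th 1.97
-0.04,-0.02 -0.07,-0.04 -0.11,-0.07 -0.14,-0.09 -0.16,-0.12 -0.19,-0.16 -0.21,-0.19 -0.23,-0.23 |th 2.76
-0.01,-0.04 -0.02,-0.08 -0.02,-0.12 -0.03,-0.16 -0.02,-0.2 -0.02,-0.24 -0.01,-0.28 0.01,-0.32 |th 3.55
0.02,-0.04 0.04,-0.07 0.06,-0.11 0.09,-0.14 0.12,-0.16 0.16,-0.19 0.19,-0.21 0.23,-0.22 |th 4.34
0.04,-0.02 0.08,-0.03 0.12,-0.03 0.16,-0.03 0.2,-0.03 0.24,-0.02 0.28,-0.01 0.32,0 |th 5.13
```

send_rows --commands '[0, 0, 0, 0, -0.01, -0.02, -1, 0, 0, 0, 0, -0.02, -0.03, -1]'

```text
clock: 9.0
ee_pos: [0.6108, -0.1462, 0.0719]
eef_rot: [-0.08, 3.138, -0.001]
ft_force: [-0.0, 2.0, 7.9]
gripper_width: 0.187
grasp_force: 20.0
```

Forces are relieved.

send_rows --commands '[0, 0, 0, -0.04, 0.01, 0, -1, 0, 0, 0, -0.08, 0.02, 0, -1, 0, 0, 0, -0.12, 0.03, 0, -1, 0, 0, 0, -0.16, 0.03, 0, -1, 0, 0, 0, -0.2, 0.03, 0, -1, 0, 0, 0, -0.24, 0.02, 0, -1, 0, 0, 0, -0.28, 0.01, 0, -1, 0, 0, 0, -0.32, 0, 0, -1]'

```text
clock: 9.8
ee_pos: [0.5717, -0.1438, 0.0719]
eef_rot: [-0.08, 3.139, 0.004]
ft_force: [-2.9, 20.5, 14.7]
gripper_width: 0.186
grasp_force: 20.1
```

send_rows --commands '[0, 0, 0, -0.04, -0.02, 0, -1, 0, 0, 0, -0.07, -0.04, 0, -1, 0, 0, 0, -0.11, -0.07, 0, -1, 0, 0, 0, -0.14, -0.09, 0, -1, 0, 0, 0, -0.16, -0.12, 0, -1, 0, 0, 0, -0.19, -0.16, 0, -1, 0, 0, 0, -0.21, -0.19, 0, -1, 0, 0, 0, -0.23, -0.23, 0, -1]'

```text
clock: 10.6
ee_pos: [0.5421, -0.1722, 0.0715]
eef_rot: [0.081, -3.138, -0.003]
ft_force: [-16.6, 9.1, 21.8]
gripper_width: 0.186
grasp_force: 20.0
```

```bash
python3 - <<'E'
from h import *
from scipy.optimize import least_squares as L
P=np.array([[.6328,-.2114],[.6108,-.146],[.5713,-.1409],[.5397,-.1709]])
for k in(1,0):
    Q=P if k else np.array([[.6331,-.2119],[.6108,-.1462],[.5717,-.1438],[.5421,-.1722]])
    r=L(lambda c:np.hypot(*(Q-c).T)-.05,[.59,-.19]); print(r.x,r.fun,np.arctan2(*(Q-r.x).T[::-1]))
print(robot.sense()["ft_force"],robot.sense()["ee_pos"])
arc(2.76,2.37,3)
E
```

```text
[ 0.58677047 -0.18925428] [ 0.00107984 -0.00051918  0.00076881  0.00052236] [-0.44842971  1.06370893  1.8804449   2.76979563]
[ 0.58816544 -0.19087163] [-3.88439699e-04  7.87139621e-05 -1.31683661e-04 -2.94319706e-04] [-0.43770321  1.101813    1.90728892  2.75650135]
[-16.63453475   9.05503333  21.77206366] [ 0.54214846 -0.17222259  0.07152671]
-0.01,-0.04 -0.02,-0.08 -0.03,-0.12 -0.03,-0.16 -0.03,-0.2 -0.02,-0.24 -0.01,-0.28 0,-0.32 |th 3.55
0.02,-0.04 0.04,-0.07 0.07,-0.11 0.1,-0.14 0.13,-0.16 0.16,-0.19 0.2,-0.21 0.24,-0.22 |th 4.34
0.03,-0.02 0.07,-0.03 0.12,-0.03 0.16,-0.03 0.2,-0.03 0.24,-0.02 0.28,-0.01 0.32,0 |th 5.13
```

send_rows --commands '[0, 0, 0, -0.02, 0.01, 0.02, -1, 0, 0, 0, -0.02, 0.01, 0.02, -1]'

```text
clock: 10.8
ee_pos: [0.5409, -0.172, 0.0728]
eef_rot: [-0.081, 3.14, -0.0]
ft_force: [0.8, -1.4, -12.6]
gripper_width: 0.191
grasp_force: 20.0
```

send_rows --commands '[0, 0, 0, -0.01, -0.04, 0, -1, 0, 0, 0, -0.02, -0.08, 0, -1, 0, 0, 0, -0.03, -0.12, 0, -1, 0, 0, 0, -0.03, -0.16, 0, -1, 0, 0, 0, -0.03, -0.2, 0, -1, 0, 0, 0, -0.02, -0.24, 0, -1, 0, 0, 0, -0.01, -0.28, 0, -1, 0, 0, 0, 0, -0.32, 0, -1]'

```text
clock: 11.6
ee_pos: [0.5416, -0.2111, 0.0727]
eef_rot: [-0.08, 3.14, -0.0]
ft_force: [2.9, 3.7, -9.4]
gripper_width: 0.187
grasp_force: 20.0
```

send_rows --commands '[0, 0, 0, 0.02, -0.04, 0, -1, 0, 0, 0, 0.04, -0.07, 0, -1, 0, 0, 0, 0.07, -0.11, 0, -1, 0, 0, 0, 0.1, -0.14, 0, -1, 0, 0, 0, 0.13, -0.16, 0, -1, 0, 0, 0, 0.16, -0.19, 0, -1, 0, 0, 0, 0.2, -0.21, 0, -1, 0, 0, 0, 0.24, -0.22, 0, -1]'

```text
clock: 12.4
ee_pos: [0.5703, -0.2373, 0.0727]
eef_rot: [0.081, -3.14, 0.0]
ft_force: [-2.3, -2.5, -5.2]
gripper_width: 0.187
grasp_force: 20.0
```

send_rows --commands '[0, 0, 0, 0.03, -0.02, 0, -1, 0, 0, 0, 0.07, -0.03, 0, -1, 0, 0, 0, 0.12, -0.03, 0, -1, 0, 0, 0, 0.16, -0.03, 0, -1, 0, 0, 0, 0.2, -0.03, 0, -1, 0, 0, 0, 0.24, -0.02, 0, -1, 0, 0, 0, 0.28, -0.01, 0, -1, 0, 0, 0, 0.32, 0, 0, -1]'

```text
clock: 13.2
ee_pos: [0.6083, -0.2365, 0.0725]
eef_rot: [0.081, -3.139, -0.001]
ft_force: [-9.8, 5.9, 0.4]
gripper_width: 0.188
grasp_force: 20.0
```

send_rows --commands '[0, 0, 0, 0.03, 0.015, 0, -1, 0, 0, 0, 0.05, 0.03, 0, -1]'

```text
clock: 13.4
ee_pos: [0.6129, -0.235, 0.0726]
eef_rot: [0.083, -3.137, 0.003]
ft_force: [-15.3, -20.0, 0.5]
gripper_width: 0.192
grasp_force: 20.0
```

send_rows --commands '[0, 0, 0, -0.03, -0.02, 0, 0, 0, 0, 0, -0.03, -0.02, 0, 0, 0, 0, 0, -0.03, -0.02, 0, 0, 0, 0, 0, -0.03, -0.02, 0.4, 0, 0, 0, 0, -0.03, -0.02, 0.8, 0, 0, 0, 0, -0.03, -0.02, 1, 0, 0, 0, 0, -0.03, -0.02, 1, 0]'

```text
clock: 14.1
ee_pos: [0.6133, -0.2366, 0.1973]
eef_rot: [-0.081, 3.134, -0.005]
ft_force: [-0.0, 0.6, -0.5]
gripper_width: 0.497
grasp_force: 0.0
```

send_rows --commands '[0, 0, -0.083, -0.06, 0.72, 0, 0.6, 0, 0, -0.083, -0.06, 0.72, 0, 0.6, 0, 0, -0.083, -0.06, 0.72, 0, 0.6, 0, 0, -0.083, -0.06, 0.72, 0, 0.6]'

```text
clock: 14.5
ee_pos: [0.6035, -0.148, 0.1919]
eef_rot: [-0.738, -3.053, -0.0]
ft_force: [-0.0, -0.5, 0.8]
gripper_width: 0.786
grasp_force: 0.0
```

send_rows --commands '[0, 0, -0.083, -0.06, 0.72, 0, 0.6, 0, 0, -0.083, -0.06, 0.72, 0, 0.6, 0, 0, -0.083, -0.06, 0.72, 0, 0.6, 0, 0, -0.083, -0.06, 0.72, 0, 0.6]'

```text
clock: 14.9
ee_pos: [0.5962, -0.0616, 0.1918]
eef_rot: [-1.5, -2.76, 0.0]
ft_force: [0.4, 0.2, 0.2]
gripper_width: 0.798
grasp_force: 0.0
```

send_rows --commands '[0, 0, -0.083, -0.06, 0.72, 0, 0.6, 0, 0, -0.083, -0.06, 0.72, 0, 0.6, 0, 0, -0.083, -0.06, 0.72, 0, 0.6, 0, 0, -0.083, -0.06, 0.72, 0, 0.6, 0, 0, -0.083, -0.06, 0.72, 0, 0.6]'

```text
clock: 15.4
ee_pos: [0.589, 0.0239, 0.1919]
eef_rot: [-2.157, -2.284, 0.001]
ft_force: [-0.5, 0.0, 0.3]
gripper_width: 0.802
grasp_force: 0.0
```

```bash
python3 - <<'E'
from h import *
s=robot.sense(); print(s["clock"],s["ee_pos"],s["eef_rot"],s["ft_force"])
c,im=snap("wrist","w2.png"); ct,it=snap("top","top1.png")
cv2.imwrite("pics/c8.png",np.hstack([im,cv2.resize(it[120:250,200:330][:, :94],(278,384),interpolation=cv2.INTER_CUBIC)]))
E
```

```text
15.4 [0.58902218 0.02388251 0.19187376] [-2.15661851e+00 -2.28377852e+00  6.76577109e-04] [-0.47858835  0.02913411  0.26759519]
```

View pics/c8.png

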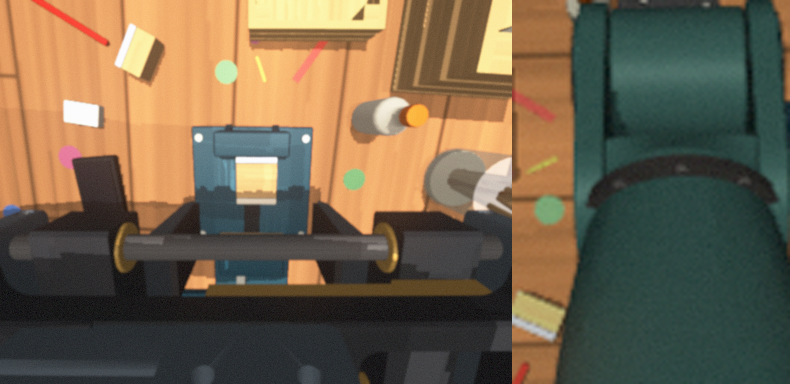

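Wrist view: the jaw is wide open and the thick stamp is against the fixed jaw at (236–277, 156–203). Thin stamp c is at (138,52) and the glue at (390,115).

```bash
python3 - <<'E'
from h import *
c=cam("wrist")
q=onz(c,[(236,157),(277,157),(277.5,204),(235.5,204)],.054); print(q.round(4).tolist(),q.mean(0)); 
q=onz(c,[(192,127),(312,127)],.018); print("bed back edge",q)
print("exp fixed jaw face; tcp proj",proj(c,robot.sense()["ee_pos"]))
E
```

```text
[[0.5632, 0.0474, 0.054], [0.6124, 0.0505, 0.054], [0.6177, -0.0082, 0.054], [0.5652, -0.0115, 0.054]] [0.58962903 0.01953698 0.054     ]
bed back edge [[0.50201643 0.07823295 0.018     ]
 [0.65764566 0.08782398 0.018     ]]
exp fixed jaw face; tcp proj [[256.39136403 215.21811614]]
```

send_rows --commands '[0, 0, 0, 0, -0.04, -0.4, 0.6, 0, 0, 0, 0, -0.04, -0.8, 0.6, 0, 0, 0, 0, -0.04, -0.8, 0.6]'

```text
clock: 15.8
ee_pos: [0.5852, 0.0183, 0.0912]
eef_rot: [-2.15, -2.281, 0.01]
ft_force: [-1.0, 0.5, 0.7]
gripper_width: 0.796
grasp_force: 0.0
```

send_rows --commands '[0, 0, 0, 0, 0, -0.25, 0.6, 0, 0, 0, 0, 0, -0.48, 0.6, 0, 0, 0, 0, 0, -0.5, 0.6, 0, 0, 0, 0, 0, -0.52, 0.6]'

```text
clock: 16.2
ee_pos: [0.5901, 0.0186, 0.0358]
eef_rot: [2.155, 2.285, 0.001]
ft_force: [0.8, -0.1, 0.7]
gripper_width: 0.797
grasp_force: 0.0
```

send_rows --commands '[0, 0, 0, 0, 0, 0, -1, 0, 0, 0, 0, 0, 0, -1, 0, 0, 0, 0, 0, 0, -1, 0, 0, 0, 0, 0, 0, -1, 0, 0, 0, 0, 0, 0, -1]' --squeeze 20

```text
clock: 16.7
ee_pos: [0.5894, 0.0186, 0.0346]
eef_rot: [2.156, 2.284, 0.0]
ft_force: [-0.8, -0.3, 0.5]
gripper_width: 0.393
grasp_force: 0.0
```

```bash
python3 - <<'E'
from h import *
s=robot.sense(); print(s["ee_pos"],s["gripper_width"],s["grasp_force"],s["ft_force"])
c,im=snap("scene");cv2.imwrite("pics/c9.png",cv2.resize(im[140:260,170:320],(750,600),interpolation=cv2.INTER_CUBIC))
E
```

```text
[0.58937468 0.01863215 0.03455902] 0.3925924494271324 0.0 [-0.78722732 -0.25521117  0.51689962]
```

View pics/c9.png

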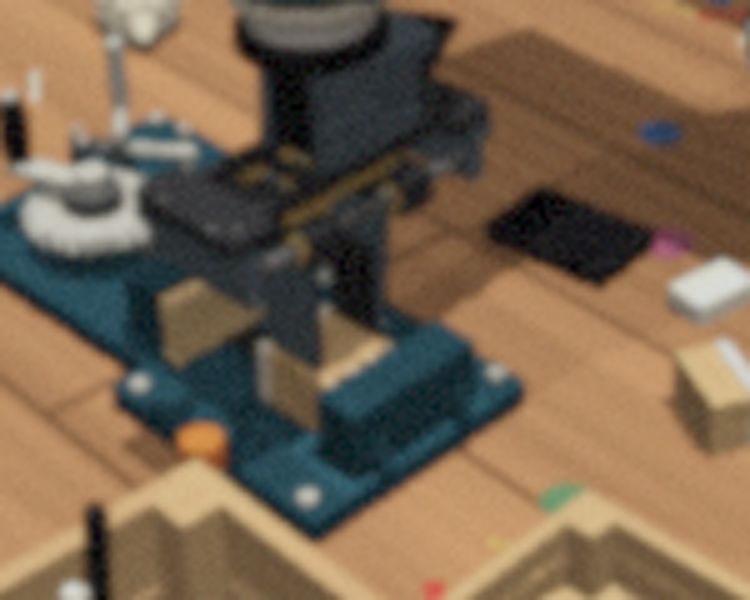

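Fingertips appear to ride above the stamp top at (310,360), so the open fingers are higher than the TCP suggests. Reopening and going lower while watching force.

send_rows --commands '[0, 0, 0, 0, 0, 0, 0.6, 0, 0, 0, 0, 0, 0, 0.6, 0, 0, 0, 0, 0, 0, 0.6, 0, 0, 0, 0, 0, 0, 0.6, 0, 0, 0, 0, 0, 0, 0.6, 0, 0, 0, 0, 0, -0.06, 0.6, 0, 0, 0, 0, 0, -0.1, 0.6, 0, 0, 0, 0, 0, -0.1, 0.6]'

```text
clock: 17.55
ee_pos: [0.5886, 0.0186, 0.0212]
eef_rot: [-2.156, -2.284, 0.002]
ft_force: [-0.4, 0.5, -1.1]
gripper_width: 0.8
grasp_force: 0.0
```

send_rows --commands '[0, 0, 0, 0, 0, 0, -1, 0, 0, 0, 0, 0, 0, -1, 0, 0, 0, 0, 0, 0, -1, 0, 0, 0, 0, 0, 0, -1, 0, 0, 0, 0, 0, 0, -1, 0, 0, 0, 0, 0, 0, -1]' --squeeze 15

```text
clock: 18.15
ee_pos: [0.5894, 0.0186, 0.0224]
eef_rot: [2.156, 2.284, 0.0]
ft_force: [0.3, -0.6, 1.9]
gripper_width: 0.547
grasp_force: 15.0
```

send_rows --commands '[0, 0, 0, 0, 0, 0, 0.5, 0, 0, 0, 0, 0, 0, 0.5, 0, 0, 0, 0, 0, -0.05, 0.5, 0, 0, 0, 0, 0, -0.08, 0.5, 0, 0, 0, 0, 0, -0.08, 0.5]'

```text
clock: 18.65
ee_pos: [0.5887, 0.0187, 0.0118]
eef_rot: [-2.156, -2.284, 0.001]
ft_force: [-0.6, -0.2, -0.2]
gripper_width: 0.753
grasp_force: 0.0
```

send_rows --commands '[0, 0, 0, 0, 0, 0, -1, 0, 0, 0, 0, 0, 0, -1, 0, 0, 0, 0, 0, 0, -1, 0, 0, 0, 0, 0, 0, -1, 0, 0, 0, 0, 0, 0, -1]' --squeeze 20

```text
clock: 19.15
ee_pos: [0.5893, 0.0186, 0.0127]
eef_rot: [2.156, 2.285, 0.0]
ft_force: [0.2, -0.8, -0.4]
gripper_width: 0.545
grasp_force: 20.0
```

send_rows --commands '[0, 0, 0, 0, 0, 0.2, -1, 0, 0, 0, 0, 0, 0.5, -1, 0, 0, 0, 0, 0, 0.8, -1, 0, 0, 0, 0, 0, 1, -1, 0, 0, 0, 0, 0, 1, -1]'

```text
clock: 19.65
ee_pos: [0.5912, 0.0187, 0.136]
eef_rot: [2.154, 2.282, 0.006]
ft_force: [0.5, -0.2, -1.7]
gripper_width: 0.547
grasp_force: 20.0
```

```bash
python3 - <<'E'
from h import *
s=robot.sense(); print(s["ee_pos"],s["gripper_width"],s["grasp_force"],s["ft_force"])
c,im=snap("scene");ct,it=snap("top","top2.png")
cv2.imwrite("pics/c10.png",np.hstack([cv2.resize(im[100:240,170:310],(400,400),interpolation=cv2.INTER_CUBIC),cv2.resize(it[120:250,110:240],(400,400),interpolation=cv2.INTER_CUBIC)]))
E
```

```text
[0.59120543 0.01865046 0.13602163] 0.5469222065799771 19.98079150915146 [ 0.48246147 -0.2238428  -1.70238941]
```

View pics/c10.png

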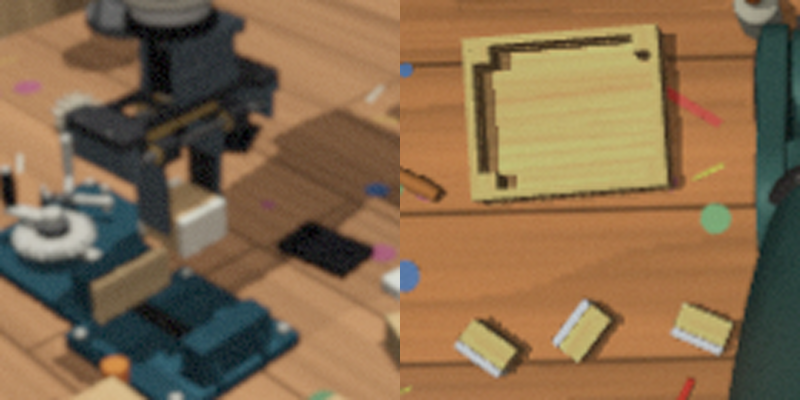

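Held: the thick stamp is lifted clear in the gripper, at (200,215) in the left panel. Carrying it to the crate.

send_rows --commands '[0, 0, 0, 0, 0.2, 0.2, -1, 0, 0, 0, 0.1, 0.5, 0.2, -1, 0, 0, 0, 0.2, 0.74, 0.2, -1, 0, 0, 0, 0.2, 0.74, 0.2, -1]'

```text
clock: 20.15
ee_pos: [0.6134, 0.11, 0.1549]
eef_rot: [-2.153, -2.286, 0.001]
ft_force: [-0.8, -0.1, 0.2]
gripper_width: 0.547
grasp_force: 20.0
```

send_rows --commands '[0, 0, 0, 0.1, 0.37, 0, -1, 0, 0, 0, 0.1, 0.74, 0, -1, 0, 0, 0, 0.1, 0.74, 0, -1]'

```text
clock: 20.45
ee_pos: [0.6244, 0.1994, 0.1547]
eef_rot: [-2.152, -2.286, 0.002]
ft_force: [-0.1, -0.4, -1.0]
gripper_width: 0.546
grasp_force: 20.0
```

send_rows --commands '[0, 0, 0, 0.1, 0.37, 0, -1, 0, 0, 0, 0.1, 0.74, 0, -1, 0, 0, 0, 0.1, 0.74, 0, -1, 0, 0, 0, 0.1, 0.74, 0, -1]'

```text
clock: 20.85
ee_pos: [0.6363, 0.2846, 0.1548]
eef_rot: [-2.154, -2.285, 0.004]
ft_force: [0.1, 0.1, -2.3]
gripper_width: 0.546
grasp_force: 20.0
```

send_rows --commands '[0, 0, 0, 0, 0, -0.3, -1, 0, 0, 0, 0, 0, -0.6, -1, 0, 0, 0, 0, 0, -0.9, -1, 0, 0, 0, 0, 0, -1, -1, 0, 0, 0, 0, 0, -1, -1]'

```text
clock: 21.35
ee_pos: [0.636, 0.2833, 0.0347]
eef_rot: [-2.156, -2.282, 0.006]
ft_force: [-0.4, 0.3, 0.6]
gripper_width: 0.545
grasp_force: 20.0
```

send_rows --commands '[0, 0, 0, 0, 0, -0.1, -1, 0, 0, 0, 0, 0, -0.18, -1, 0, 0, 0, 0, 0, -0.23, -1, 0, 0, 0, 0, 0, -0.25, -1, 0, 0, 0, 0, 0, -0.25, -1]'

```text
clock: 21.85
ee_pos: [0.6372, 0.2851, 0.0065]
eef_rot: [-2.156, -2.285, 0.0]
ft_force: [0.3, 0.1, -1.0]
gripper_width: 0.548
grasp_force: 20.0
```

send_rows --commands '[0, 0, 0, 0, 0, -0.02, -1, 0, 0, 0, 0, 0, -0.03, -1]'

```text
clock: 22.05
ee_pos: [0.6374, 0.2851, 0.0032]
eef_rot: [2.156, 2.285, 0.001]
ft_force: [-0.0, -0.6, -0.6]
gripper_width: 0.544
grasp_force: 20.0
```

send_rows --commands '[0, 0, 0, 0, 0, 0, 0.5, 0, 0, 0, 0, 0, 0, 0.5, 0, 0, 0, 0, 0, 0, 0.5, 0, 0, 0, 0, 0, 0.3, 0.5, 0, 0, 0, 0, 0, 0.6, 0.5, 0, 0, 0, 0, 0, 1, 0.5, 0, 0, 0, 0, 0, 1, 0.5]'

```text
clock: 22.75
ee_pos: [0.6407, 0.2865, 0.1299]
eef_rot: [2.154, 2.282, 0.013]
ft_force: [-0.0, 0.9, 0.6]
gripper_width: 0.752
grasp_force: 0.0
```

send_rows --commands '[0, 0, 0, -0.6, -0.1, 0.5, 0.5, 0, 0, 0, -1, -0.2, 0.5, 0.5, 0, 0, 0, -1, -0.2, 0.5, 0.5, 0, 0, 0, -1, -0.2, 0.5, 0.5]'

```text
clock: 23.15
ee_pos: [0.5143, 0.2605, 0.1843]
eef_rot: [2.155, 2.285, 0.001]
ft_force: [0.6, -0.3, -0.9]
gripper_width: 0.752
grasp_force: 0.0
```

send_rows --commands '[0, 0, 0, -0.8, 0, 0, 0.5, 0, 0, 0, -0.8, 0, 0, 0.5, 0, 0, 0, -0.8, 0, 0, 0.5]'

```text
clock: 23.45
ee_pos: [0.4171, 0.2604, 0.1822]
eef_rot: [-2.154, -2.285, 0.003]
ft_force: [1.6, -0.3, 0.2]
gripper_width: 0.751
grasp_force: 0.0
```

```bash
python3 - <<'E'
from h import *
s=robot.sense(); print(s["clock"],s["ee_pos"],s["eef_rot"],s["joint_pos"])
c,im=snap("wrist","w3.png")
E
```

```text
23.45 [0.41708901 0.2603782  0.18216657] [-2.15426521 -2.28539965  0.00339142] [5.10544027e-01 5.76418510e-02 2.15207669e+00 2.68278417e-04
 9.34205625e-01 4.51327440e-01]
```

View pics/w3.png

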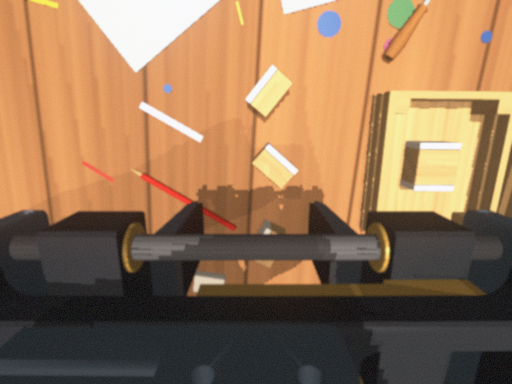

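The view shows the thick stamp standing upright in the crate at (432,167). Thin stamps a and b are at (270,90) and (275,165), and c is partly hidden near (267,232). My picture allowance is used up, so from here I work from masks and numbers.

```bash
cat >> h.py <<'E'
def stamps(im,c,box=(.39,.50,.10,.45),ztop=.036):
    "top faces of thin stamps: brightest yellow wood; returns wood rect centre,long-axis angle, rubber-corrected centre"
    h,s,v=cv2.split(cv2.cvtColor(cv2.GaussianBlur(im,(3,3),0),cv2.COLOR_BGR2HSV))
    wood=((h>=18)&(h<=32)&(s>50)&(v>130)).astype(np.uint8); white=((s<60)&(v>150)).astype(np.uint8)
    n,lab,st,ce=cv2.connectedComponentsWithStats(wood); res=[]
    for i in range(1,n):
        if st[i,4]<40: continue
        P=onz(c,[ce[i]],ztop)[0]
        if not(box[0]<P[0]<box[1] and box[2]<P[1]<box[3]): continue
        m=(lab==i).astype(np.uint8); ring=cv2.dilate(m,np.ones((9,9)))&white
        q=np.argwhere(m|ring)[:,::-1]; X=onz(c,q,ztop)[:,:2].astype(np.float32)
        r=cv2.minAreaRect(X*1000); w,hh=r[1]; a=np.radians(r[2]) if w>hh else np.radians(r[2]+90)
        a=(a+np.pi/2)%np.pi-np.pi/2
        res.append((np.array(r[0]).round(1).tolist(),np.round(r[1],1).tolist(),round(float(a),3),int(st[i,4]),ce[i].round().tolist()))
    return res
E
python3 - <<'E'
from h import *
ct=cam("top"); im=cv2.imread("pics/top2.png"); w=cv2.imread("pics/w3.png"); cw=cam("wrist")
for p in((139,230),(172,226),(209,225)): print(cv2.cvtColor(im,cv2.COLOR_BGR2HSV)[p[1],p[0]])
for p in((275,95),(275,168),(265,70),(290,158),(230,100)): print(cv2.cvtColor(w,cv2.COLOR_BGR2HSV)[p[1],p[0]])
print(*stamps(im,ct),sep="\n"); print("W");print(*stamps(w,cw),sep="\n")
E
```

```text
[ 24 108 192]
[ 23 114 193]
[ 23 108 191]
[ 26  90 248]
[ 20 114 247]
[ 15 135 244]
[ 13 145 225]
[ 14 142 236]
([438.7, 276.2], [31.8, 49.0], -0.66, 150, [169.0, 228.0])
([438.6, 165.0], [49.9, 32.6], 1.143, 157, [208.0, 225.0])
([424.8, 365.3], [49.7, 32.6], 0.913, 147, [138.0, 231.0])
W
([428.5, 362.8], [50.8, 30.5], 0.933, 925, [271.0, 93.0])
([441.1, 275.0], [30.8, 50.5], -0.663, 744, [272.0, 168.0])
```

send_rows --commands '[0, 0, -0.0145, 0.19, 0.12, 0, 0.6, 0, 0, -0.055, 0.19, 0.12, -0.2, 0.6, 0, 0, -0.08, 0.19, 0.12, -0.4, 0.6, 0, 0, -0.1145, 0.19, 0.12, -0.6, 0.6, 0, 0, -0.1145, 0.19, 0.12, -0.8, 0.6, 0, 0, -0.1145, 0.19, 0.12, -1, 0.6, 0, 0, -0.1145, 0.19, 0.12, -1, 0.6]'

```text
clock: 24.2
ee_pos: [0.4435, 0.2747, 0.0603]
eef_rot: [2.823, 1.378, -0.006]
ft_force: [-0.9, -0.6, 0.0]
gripper_width: 0.797
grasp_force: 0.0
```

```bash
python3 - <<'E'
from h import *
s=robot.sense(); print(s["ee_pos"],s["eef_rot"],s["ft_force"])
c,im=snap("top","t3.png"); print(*stamps(im,c),sep="\n"); c,im=snap("wrist","w4.png"); print(*stamps(im,c),sep="\n")
E
```

```text
[0.44349737 0.27466166 0.06034561] [ 2.82279008  1.37832974 -0.00631997] [-0.88508167 -0.55859411  0.03331983]

([398.8, 436.3], [3.6, 23.0], -1.263, 160, [76.0, 76.0])
([427.2, 361.0], [49.2, 27.7], 0.933, 1928, [174.0, 132.0])
```

send_rows --commands '[0, 0, 0, 0, 0, -0.25, 0.6, 0, 0, 0, 0, 0, -0.45, 0.6, 0, 0, 0, 0, 0, -0.54, 0.6, 0, 0, 0, 0, 0, -0.54, 0.6]'

```text
clock: 24.7
ee_pos: [0.4442, 0.2754, -0.0019]
eef_rot: [2.822, 1.38, -0.001]
ft_force: [-1.0, 0.2, 0.5]
gripper_width: 0.799
grasp_force: 0.0
```

send_rows --commands '[0, 0, 0, 0, 0, 0, -1, 0, 0, 0, 0, 0, 0, -1, 0, 0, 0, 0, 0, 0, -1, 0, 0, 0, 0, 0, 0, -1, 0, 0, 0, 0, 0, 0, -1]' --squeeze 20

```text
clock: 25.2
ee_pos: [0.4446, 0.2758, -0.0009]
eef_rot: [-2.822, -1.379, -0.002]
ft_force: [-1.9, -1.0, 9.5]
gripper_width: 0.549
grasp_force: 20.0
```

send_rows --commands '[0, 0, 0, 0, 0, 0.3, -1, 0, 0, 0, 0, 0, 0.7, -1, 0, 0, 0, 0, 0, 1, -1, 0, 0, 0, 0, 0, 1, -1]'

```text
clock: 25.6
ee_pos: [0.4466, 0.2769, 0.1232]
eef_rot: [-2.822, -1.379, -0.012]
ft_force: [1.3, 0.3, -1.1]
gripper_width: 0.542
grasp_force: 20.0
```

send_rows --commands '[0, 0, 0.02, 0.2, -0.33, 0, -1, 0, 0, 0.04, 0.4, -0.66, 0, -1, 0, 0, 0.0565, 0.57, -1, 0, -1, 0, 0, 0.0565, 0.57, -1, 0, -1]'

```text
clock: 26.0
ee_pos: [0.5139, 0.1519, 0.1178]
eef_rot: [2.533, 1.858, -0.0]
ft_force: [0.2, 0.0, -0.6]
gripper_width: 0.548
grasp_force: 20.0
```

send_rows --commands '[0, 0, 0.02, 0.2, -0.33, 0, -1, 0, 0, 0.04, 0.4, -0.66, 0, -1, 0, 0, 0.057, 0.57, -1, 0, -1, 0, 0, 0.057, 0.57, -1, 0, -1, 0, 0, 0.057, 0.57, -1, 0, -1, 0, 0, 0.057, 0.57, -1, 0, -1, 0, 0, 0.057, 0.57, -1, 0, -1, 0, 0, 0.057, 0.57, -1, 0, -1]'

```text
clock: 26.8
ee_pos: [0.5804, 0.0364, 0.1182]
eef_rot: [-2.163, -2.279, 0.0]
ft_force: [-0.3, -0.0, -1.0]
gripper_width: 0.546
grasp_force: 20.0
```

```bash
cat >> h.py <<'E'
def st():
    s=robot.sense(); a=s["eef_rot"]; y=2*np.arctan2(a[1],a[0])-np.pi/2; y=(y+np.pi/2)%np.pi-np.pi/2
    print("t",round(s["clock"],2),"tcp",s["ee_pos"].round(4),"yaw",round(y,3),"f",s["ft_force"].round(1),"w",round(s["gripper_width"]*91,1),"g",round(s["grasp_force"],1)); return s
E
python3 - <<'E'
from h import *
st(); c,im=snap("top","t4.png"); print(*stamps(im,c),sep="\n")
E
```

```text
t 26.8 tcp [0.5804 0.0364 0.1182] yaw 0.052 f [-0.3 -0.  -1. ] w 49.7 g 20.0
([440.5, 168.9], [41.3, 32.2], 1.144, 123, [206.0, 224.0])
([424.8, 365.3], [49.7, 32.6], 0.913, 147, [138.0, 231.0])
```

send_rows --commands '[0, 0, 0, 0.01, -0.03, -0.2, -1, 0, 0, 0, 0.01, -0.03, -0.4, -1, 0, 0, 0, 0.01, -0.03, -0.6, -1, 0, 0, 0, 0.01, -0.03, -0.72, -1, 0, 0, 0, 0.01, -0.03, -0.79, -1, 0, 0, 0, 0.01, -0.03, -0.82, -1, 0, 0, 0, 0.01, -0.03, -0.82, -1]'

```text
clock: 27.55
ee_pos: [0.582, 0.0318, 0.0198]
eef_rot: [-2.163, -2.278, 0.0]
ft_force: [0.2, -3.4, -2.9]
gripper_width: 0.549
grasp_force: 21.7
```

send_rows --commands '[0, 0, 0, 0, 0, 0, 0.4, 0, 0, 0, 0, 0, 0, 0.4, 0, 0, 0, 0, 0, 0, 0.4, 0, 0, 0, 0, 0, 0, 0.4, 0, 0, 0, 0, 0, 0.3, 0.4, 0, 0, 0, 0, 0, 0.6, 0.4, 0, 0, 0, 0, 0, 1, 0.4, 0, 0, 0, 0, 0, 1, 0.4]'

```text
clock: 28.35
ee_pos: [0.586, 0.0322, 0.1462]
eef_rot: [2.159, 2.273, 0.011]
ft_force: [1.2, 0.3, -0.5]
gripper_width: 0.698
grasp_force: 0.0
```

send_rows --commands '[0, 0, 0.02, -0.15, 0.15, 0.3, 0.6, 0, 0, 0.04, -0.3, 0.3, 0.3, 0.6, 0, 0, 0.06, -0.45, 0.45, 0.3, 0.6, 0, 0, 0.087, -0.6, 0.55, 0.3, 0.6, 0, 0, 0.087, -0.6, 0.55, 0.3, 0.6]'

```text
clock: 28.85
ee_pos: [0.5086, 0.0991, 0.1758]
eef_rot: [-1.46, -2.782, -0.001]
ft_force: [0.1, -0.1, -0.0]
gripper_width: 0.802
grasp_force: 0.0
```

send_rows --commands '[0, 0, 0.02, -0.15, 0.15, 0, 0.6, 0, 0, 0.04, -0.3, 0.3, 0, 0.6, 0, 0, 0.06, -0.45, 0.4, 0, 0.6, 0, 0, 0.0865, -0.6, 0.4, 0, 0.6, 0, 0, 0.0865, -0.6, 0.4, 0, 0.6, 0, 0, 0.0865, -0.6, 0.4, 0, 0.6, 0, 0, 0.0865, -0.6, 0.4, 0, 0.6]'

```text
clock: 29.55
ee_pos: [0.4392, 0.1458, 0.1761]
eef_rot: [0.675, 3.067, 0.001]
ft_force: [-0.2, -0.4, 0.8]
gripper_width: 0.8
grasp_force: 0.0
```

```bash
python3 - <<'E'
from h import *
st(); c,im=snap("wrist","w5.png"); print(*stamps(im,c),sep="\n"); c,im=snap("top","t5.png"); print(*stamps(im,c),sep="\n"); print("clamp");print(*stamps(im,c,(.53,.64,-.06,.06),.054),sep="\n")
E
```

```text
t 29.55 tcp [0.4392 0.1458 0.1761] yaw 1.137 f [-0.2 -0.4  0.8] w 72.8 g 0.0
([465.7, 305.3], [328.7, 130.9], 1.57, 15782, [411.0, 132.0])
([463.7, 232.0], [12.1, 36.9], -1.557, 157, [328.0, 166.0])
([491.0, 104.4], [24.1, 6.5], 1.541, 67, [243.0, 227.0])
([424.8, 365.3], [49.7, 32.6], 0.913, 147, [138.0, 231.0])
clamp
([580.7, 30.3], [28.1, 48.0], -0.023, 138, [255.0, 174.0])
```

```bash
python3 - <<'E'
from h import *
c=cam("wrist"); im=cv2.imread("pics/w5.png"); p=proj(c,[.441,.1635,.036])[0]; print(p)
x,y=p.astype(int); hsv=cv2.cvtColor(im,cv2.COLOR_BGR2HSV)
for yy in range(y-36,y+37,8): print([tuple(int(q) for q in hsv[yy,xx]) for xx in range(x-40,x+41,10)])
E
```

```text
[269.48007841 173.57119237]
[(15, 137, 245), (15, 132, 245), (15, 136, 244), (14, 134, 243), (15, 135, 242), (12, 145, 192), (17, 128, 251), (18, 124, 252), (18, 124, 253)]
[(15, 134, 244), (15, 132, 243), (14, 135, 242), (12, 143, 220), (14, 139, 241), (18, 126, 252), (18, 126, 252), (17, 129, 252), (18, 123, 253)]
[(14, 138, 241), (14, 140, 234), (13, 141, 208), (17, 122, 252), (17, 124, 252), (17, 124, 252), (18, 126, 252), (18, 122, 253), (17, 123, 252)]
[(12, 139, 187), (17, 126, 251), (0, 0, 255), (0, 0, 255), (0, 0, 255), (0, 0, 255), (17, 30, 253), (17, 129, 251), (16, 132, 249)]
[(13, 139, 227), (17, 128, 251), (26, 84, 255), (18, 116, 234), (18, 120, 232), (26, 84, 254), (16, 131, 244), (16, 132, 248), (15, 130, 247)]
[(13, 145, 180), (14, 137, 238), (15, 126, 214), (15, 126, 211), (16, 122, 223), (15, 123, 219), (15, 136, 240), (15, 134, 248), (15, 132, 248)]
[(13, 143, 184), (12, 140, 177), (13, 144, 193), (13, 143, 187), (12, 139, 185), (13, 143, 175), (16, 130, 250), (17, 125, 251), (16, 131, 249)]
[(12, 144, 168), (12, 144, 174), (12, 135, 192), (13, 144, 191), (13, 141, 193), (13, 139, 196), (17, 132, 250), (16, 132, 248), (17, 130, 250)]
[(13, 140, 186), (13, 146, 188), (13, 142, 192), (13, 141, 195), (12, 141, 192), (12, 145, 183), (17, 128, 250), (17, 129, 251), (16, 132, 250)]
[(12, 144, 189), (13, 143, 189), (12, 139, 191), (13, 140, 184), (12, 144, 183), (13, 144, 191), (17, 129, 251), (16, 130, 249), (17, 135, 249)]
```

```bash
python3 - <<'E'
from h import *
c=cam("wrist"); im=cv2.imread("pics/w5.png"); h,s,v=cv2.split(cv2.cvtColor(im,cv2.COLOR_BGR2HSV))
m=((s<60)&(v>235)).astype(np.uint8); n,l,stt,ce=cv2.connectedComponentsWithStats(m)
for i in range(1,n):
    if abs(ce[i][0]-267)<40 and abs(ce[i][1]-162)<30 and stt[i,4]>30:
        q=np.argwhere(l==i)[:,::-1]; r=cv2.minAreaRect((onz(c,q,.036)[:,:2]*1000).astype(np.float32)); print(r,ce[i])
E
```

```text
((426.93951416015625, 168.4798583984375), (49.78975296020508, 8.534012794494629), 65.3204345703125) [268.43768997 161.47112462]
```

send_rows --commands '[0, 0, 0, -0.01, 0.15, 0, 0.6, 0, 0, 0, -0.01, 0.15, -0.35, 0.6, 0, 0, 0, -0.01, 0.15, -0.7, 0.6, 0, 0, 0, -0.01, 0.15, -1, 0.6, 0, 0, 0, -0.01, 0.15, -1, 0.6]'

```text
clock: 30.15
ee_pos: [0.4343, 0.1628, 0.0522]
eef_rot: [-0.67, -3.063, 0.006]
ft_force: [-0.0, 0.5, 1.2]
gripper_width: 0.801
grasp_force: 0.0
```

send_rows --commands '[0, 0, 0, 0, 0, -0.2, 0.6, 0, 0, 0, 0, 0, -0.35, 0.6, 0, 0, 0, 0, 0, -0.45, 0.6, 0, 0, 0, 0, 0, -0.45, 0.6]'

```text
clock: 30.55
ee_pos: [0.437, 0.1637, 0.0018]
eef_rot: [-0.67, -3.069, 0.001]
ft_force: [0.3, 0.4, 0.7]
gripper_width: 0.8
grasp_force: 0.0
```

send_rows --commands '[0, 0, 0, 0, 0, 0, -1, 0, 0, 0, 0, 0, 0, -1, 0, 0, 0, 0, 0, 0, -1, 0, 0, 0, 0, 0, 0, -1, 0, 0, 0, 0, 0, 0, -1]' --squeeze 20

```text
clock: 31.05
ee_pos: [0.4374, 0.164, 0.0026]
eef_rot: [0.669, 3.069, 0.001]
ft_force: [-1.7, -0.8, 11.0]
gripper_width: 0.547
grasp_force: 20.0
```

send_rows --commands '[0, 0, 0, 0, 0, 0.3, -1, 0, 0, 0, 0, 0, 0.7, -1, 0, 0, 0, 0, 0, 1, -1, 0, 0, 0, 0, 0, 1, -1]'

```text
clock: 31.45
ee_pos: [0.4395, 0.1647, 0.1266]
eef_rot: [0.667, 3.063, 0.006]
ft_force: [-0.5, 0.0, -0.7]
gripper_width: 0.546
grasp_force: 20.0
```

send_rows --commands '[0, 0, -0.02, 0.15, -0.2, 0, -1, 0, 0, -0.04, 0.3, -0.4, 0, -1, 0, 0, -0.06, 0.45, -0.55, 0, -1, 0, 0, -0.087, 0.6, -0.7, 0, -1, 0, 0, -0.087, 0.6, -0.7, 0, -1]'

```text
clock: 31.95
ee_pos: [0.5103, 0.0783, 0.1215]
eef_rot: [1.482, 2.77, 0.0]
ft_force: [-0.1, 0.0, 0.3]
gripper_width: 0.548
grasp_force: 20.0
```

send_rows --commands '[0, 0, -0.02, 0.15, -0.2, 0, -1, 0, 0, -0.04, 0.3, -0.4, 0, -1, 0, 0, -0.06, 0.45, -0.55, 0, -1, 0, 0, -0.086, 0.61, -0.7, 0, -1, 0, 0, -0.086, 0.61, -0.7, 0, -1, 0, 0, -0.086, 0.61, -0.7, 0, -1, 0, 0, -0.086, 0.61, -0.7, 0, -1]'

```text
clock: 32.65
ee_pos: [0.5809, -0.0035, 0.1213]
eef_rot: [-2.156, -2.284, 0.001]
ft_force: [-0.9, 0.0, 0.5]
gripper_width: 0.547
grasp_force: 20.0
```

```bash
python3 - <<'E'
from h import *
st(); c,im=snap("top","t6.png"); print(*stamps(im,c),sep="\n")
E
```

```text
t 32.65 tcp [ 0.5809 -0.0035  0.1213] yaw 0.058 f [-0.9  0.   0.5] w 49.8 g 20.0
([424.8, 365.3], [49.7, 32.6], 0.913, 148, [138.0, 231.0])
```

send_rows --commands '[0, 0, -0.001, 0.01, -0.01, -0.2, -1, 0, 0, -0.001, 0.01, -0.01, -0.4, -1, 0, 0, -0.001, 0.01, -0.01, -0.6, -1, 0, 0, -0.001, 0.01, -0.01, -0.73, -1, 0, 0, -0.001, 0.01, -0.01, -0.8, -1, 0, 0, -0.001, 0.01, -0.01, -0.83, -1, 0, 0, -0.001, 0.01, -0.01, -0.83, -1]'

```text
clock: 33.4
ee_pos: [0.5834, -0.0052, 0.0224]
eef_rot: [2.167, 2.275, 0.0]
ft_force: [0.4, 0.0, -0.8]
gripper_width: 0.552
grasp_force: 20.0
```

send_rows --commands '[0, 0, 0, 0, 0, 0, 0.4, 0, 0, 0, 0, 0, 0, 0.4, 0, 0, 0, 0, 0, 0, 0.4, 0, 0, 0, 0, 0, 0, 0.4, 0, 0, 0, 0, 0, 0.3, 0.4, 0, 0, 0, 0, 0, 0.6, 0.4, 0, 0, 0, 0, 0, 1, 0.4, 0, 0, 0, 0, 0, 1, 0.4]'

```text
clock: 34.2
ee_pos: [0.5867, -0.0055, 0.1483]
eef_rot: [2.163, 2.27, 0.009]
ft_force: [0.3, -0.1, -0.2]
gripper_width: 0.697
grasp_force: 0.0
```

send_rows --commands '[0, 0, 0.015, -0.15, 0.3, 0.3, 0.6, 0, 0, 0.03, -0.3, 0.6, 0.3, 0.6, 0, 0, 0.046, -0.44, 0.97, 0.3, 0.6, 0, 0, 0.046, -0.44, 0.97, 0.3, 0.6]'

```text
clock: 34.6
ee_pos: [0.5287, 0.1144, 0.1783]
eef_rot: [-1.808, -2.569, -0.001]
ft_force: [-0.3, -0.6, 0.5]
gripper_width: 0.802
grasp_force: 0.0
```

send_rows --commands '[0, 0, 0.015, -0.15, 0.3, 0, 0.6, 0, 0, 0.03, -0.3, 0.6, 0, 0.6, 0, 0, 0.046, -0.44, 0.97, 0, 0.6, 0, 0, 0.046, -0.44, 0.97, 0, 0.6]'

```text
clock: 35.0
ee_pos: [0.4762, 0.2306, 0.1781]
eef_rot: [-1.42, -2.802, -0.001]
ft_force: [0.1, -1.0, 0.4]
gripper_width: 0.797
grasp_force: 0.0
```

send_rows --commands '[0, 0, 0.015, -0.15, 0.3, 0, 0.6, 0, 0, 0.03, -0.3, 0.6, 0, 0.6, 0, 0, 0.046, -0.44, 0.9, 0, 0.6, 0, 0, 0.046, -0.44, 0.9, 0, 0.6, 0, 0, 0.046, -0.44, 0.9, 0, 0.6, 0, 0, 0.046, -0.44, 0.9, 0, 0.6]'

```text
clock: 35.6
ee_pos: [0.4253, 0.3344, 0.178]
eef_rot: [-1.014, -2.973, 0.001]
ft_force: [0.6, -0.7, -0.2]
gripper_width: 0.8
grasp_force: 0.0
```

```bash
python3 - <<'E'
from h import *
st(); c,im=snap("wrist","w7.png"); print(*stamps(im,c,(.39,.47,.33,.4)),sep="\n")
h,s,v=cv2.split(cv2.cvtColor(im,cv2.COLOR_BGR2HSV)); p=proj(c,[.4265,.364,.036])[0]; print(p)
n,l,stt,ce=cv2.connectedComponentsWithStats(((s<60)&(v>235)).astype(np.uint8))
for i in range(1,n):
    if np.hypot(*(ce[i]-p))<45 and stt[i,4]>30:
        q=np.argwhere(l==i)[:,::-1]; print(cv2.minAreaRect((onz(c,q,.036)[:,:2]*1000).astype(np.float32)),ce[i])
ct,im=snap("top","t7.png"); print(*stamps(im,ct),sep="\n"); print("clamp",*stamps(im,ct,(.53,.64,-.06,.06),.054),sep="\n")
E
```

```text
t 35.6 tcp [0.4253 0.3344 0.178 ] yaw 0.913 f [ 0.6 -0.7 -0.2] w 72.8 g 0.0
([425.6, 361.4], [49.7, 28.4], 0.915, 724, [274.0, 166.0])
[275.50459488 163.88803397]
((414.8573303222656, 369.6634521484375), (44.90196228027344, 3.6317081451416016), 52.414161682128906) [273.77372263 153.46715328]
([437.7, 363.2], [33.7, 9.6], 0.913, 41, [138.0, 228.0])
clamp
([582.4, -4.3], [49.0, 32.3], 0.058, 144, [268.0, 174.0])
([581.2, 23.5], [48.9, 41.4], 0.074, 150, [256.0, 174.0])
```

send_rows --commands '[0, 0, 0, 0.01, 0.24, 0, 0.6, 0, 0, 0, 0.01, 0.24, -0.35, 0.6, 0, 0, 0, 0.01, 0.24, -0.7, 0.6, 0, 0, 0, 0.01, 0.24, -1, 0.6, 0, 0, 0, 0.01, 0.24, -1, 0.6]'

```text
clock: 36.2
ee_pos: [0.4241, 0.3615, 0.0543]
eef_rot: [-1.012, -2.97, 0.009]
ft_force: [0.3, -0.9, 1.3]
gripper_width: 0.803
grasp_force: 0.0
```

send_rows --commands '[0, 0, 0, 0, 0, -0.2, 0.6, 0, 0, 0, 0, 0, -0.35, 0.6, 0, 0, 0, 0, 0, -0.46, 0.6, 0, 0, 0, 0, 0, -0.46, 0.6]'

```text
clock: 36.6
ee_pos: [0.4261, 0.3638, 0.0029]
eef_rot: [-1.012, -2.974, 0.001]
ft_force: [-0.2, 0.3, -0.2]
gripper_width: 0.8
grasp_force: 0.0
```

send_rows --commands '[0, 0, 0, 0, 0, 0, -1, 0, 0, 0, 0, 0, 0, -1, 0, 0, 0, 0, 0, 0, -1, 0, 0, 0, 0, 0, 0, -1, 0, 0, 0, 0, 0, 0, -1]' --squeeze 20

```text
clock: 37.1
ee_pos: [0.4264, 0.3645, 0.0039]
eef_rot: [1.011, 2.974, 0.001]
ft_force: [-1.0, -1.7, 9.2]
gripper_width: 0.548
grasp_force: 20.0
```

send_rows --commands '[0, 0, 0, 0, 0, 0.3, -1, 0, 0, 0, 0, 0, 0.7, -1, 0, 0, 0, 0, 0, 1, -1, 0, 0, 0, 0, 0, 1, -1]'

```text
clock: 37.5
ee_pos: [0.4283, 0.3661, 0.1282]
eef_rot: [1.01, 2.971, 0.01]
ft_force: [0.3, 0.2, -1.3]
gripper_width: 0.546
grasp_force: 20.0
```

send_rows --commands '[0, 0, -0.012, 0.11, -0.28, 0, -1, 0, 0, -0.024, 0.22, -0.56, 0, -1, 0, 0, -0.0343, 0.33, -0.84, 0, -1, 0, 0, -0.0343, 0.33, -0.84, 0, -1]'

```text
clock: 37.9
ee_pos: [0.4662, 0.2606, 0.1225]
eef_rot: [-1.332, -2.845, 0.001]
ft_force: [0.1, 0.8, -0.5]
gripper_width: 0.546
grasp_force: 20.0
```

send_rows --commands '[0, 0, -0.012, 0.11, -0.28, 0, -1, 0, 0, -0.024, 0.22, -0.56, 0, -1, 0, 0, -0.0343, 0.33, -0.84, 0, -1, 0, 0, -0.0343, 0.33, -0.84, 0, -1]'

```text
clock: 38.3
ee_pos: [0.506, 0.1603, 0.1227]
eef_rot: [1.629, 2.686, -0.0]
ft_force: [-0.1, 0.1, -0.7]
gripper_width: 0.544
grasp_force: 20.0
```

send_rows --commands '[0, 0, -0.012, 0.11, -0.28, 0, -1, 0, 0, -0.024, 0.22, -0.56, 0, -1, 0, 0, -0.0343, 0.33, -0.84, 0, -1, 0, 0, -0.0343, 0.33, -0.84, 0, -1]'

```text
clock: 38.7
ee_pos: [0.5459, 0.06, 0.1228]
eef_rot: [1.907, 2.496, 0.0]
ft_force: [0.1, 1.2, -0.9]
gripper_width: 0.543
grasp_force: 20.0
```

send_rows --commands '[0, 0, -0.012, 0.11, -0.28, 0, -1, 0, 0, -0.024, 0.22, -0.56, 0, -1, 0, 0, -0.0343, 0.33, -0.84, 0, -1, 0, 0, -0.0343, 0.33, -0.84, 0, -1, 0, 0, -0.0343, 0.33, -0.84, 0, -1, 0, 0, -0.0343, 0.33, -0.84, 0, -1, 0, 0, -0.0343, 0.33, -0.84, 0, -1]'

```text
clock: 39.4
ee_pos: [0.584, -0.0377, 0.1229]
eef_rot: [-2.159, -2.282, 0.0]
ft_force: [-0.7, 0.3, -0.5]
gripper_width: 0.546
grasp_force: 20.0
```

```bash
python3 -c "
from h import *
st()"
```

```text
t 39.4 tcp [ 0.584  -0.0377  0.1229] yaw 0.055 f [-0.7  0.3 -0.5] w 49.7 g 20.0
```

send_rows --commands '[0, 0, 0, 0, -0.01, -0.2, -1, 0, 0, 0, 0, -0.01, -0.4, -1, 0, 0, 0, 0, -0.01, -0.6, -1, 0, 0, 0, 0, -0.01, -0.73, -1, 0, 0, 0, 0, -0.01, -0.8, -1, 0, 0, 0, 0, -0.01, -0.83, -1, 0, 0, 0, 0, -0.01, -0.83, -1]'

```text
clock: 40.1
ee_pos: [0.5846, -0.04, 0.0236]
eef_rot: [2.161, 2.28, 0.0]
ft_force: [-0.7, -0.2, 0.2]
gripper_width: 0.545
grasp_force: 20.0
```

```bash
python3 -c "
from h import *
st()"
```

```text
t 40.1 tcp [ 0.5846 -0.04    0.0236] yaw 0.054 f [-0.7 -0.2  0.2] w 49.6 g 20.0
```

send_rows --commands '[0, 0, 0, 0, 0, 0, 0.4, 0, 0, 0, 0, 0, 0, 0.4, 0, 0, 0, 0, 0, 0, 0.4, 0, 0, 0, 0, 0, 0, 0.4, 0, 0, 0, 0, 0, 0.3, 0.4, 0, 0, 0, 0, 0, 0.6, 0.4, 0, 0, 0, 0, 0, 1, 0.4, 0, 0, 0, 0, 0, 1, 0.4]'

```text
clock: 40.9
ee_pos: [0.5879, -0.0405, 0.1495]
eef_rot: [2.157, 2.275, 0.008]
ft_force: [-0.0, -0.8, -0.1]
gripper_width: 0.7
grasp_force: 0.0
```

send_rows --commands '[0, 0, 0.02, -0.05, -0.15, 0.35, -0.34, 0, 0, 0.04, -0.1, -0.3, 0.35, -0.34, 0, 0, 0.06, -0.15, -0.5, 0.35, -0.34, 0, 0, 0.0833, -0.2, -0.65, 0.35, -0.34, 0, 0, 0.0833, -0.2, -0.65, 0.35, -0.34]'

```text
clock: 41.4
ee_pos: [0.5599, -0.1196, 0.1853]
eef_rot: [1.495, 2.763, -0.0]
ft_force: [-0.3, -0.5, -0.1]
gripper_width: 0.333
grasp_force: 0.0
```

send_rows --commands '[0, 0, 0.02, -0.05, -0.15, 0, -0.34, 0, 0, 0.04, -0.1, -0.3, 0, -0.34, 0, 0, 0.06, -0.15, -0.5, 0, -0.34, 0, 0, 0.0833, -0.2, -0.65, 0, -0.34, 0, 0, 0.0833, -0.2, -0.65, 0, -0.34]'

```text
clock: 41.9
ee_pos: [0.5362, -0.197, 0.1852]
eef_rot: [-0.734, -3.054, 0.0]
ft_force: [1.1, 0.5, 0.2]
gripper_width: 0.329
grasp_force: 0.0
```

send_rows --commands '[0, 0, 0.02, -0.05, -0.15, 0, -0.34, 0, 0, 0.04, -0.1, -0.3, 0, -0.34, 0, 0, 0.06, -0.15, -0.5, 0, -0.34, 0, 0, 0.0833, -0.2, -0.65, 0, -0.34, 0, 0, 0.0833, -0.2, -0.65, 0, -0.34, 0, 0, 0.0833, -0.2, -0.65, 0, -0.34, 0, 0, 0.0833, -0.2, -0.65, 0, -0.34]'

```text
clock: 42.6
ee_pos: [0.5128, -0.273, 0.1853]
eef_rot: [0.075, -3.141, -0.0]
ft_force: [0.3, 0.4, 0.0]
gripper_width: 0.326
grasp_force: 0.0
```

```bash
python3 - <<'E'
from h import *
st(); c,im=snap("top","t8.png"); print("clamp",*stamps(im,c,(.53,.64,-.08,.06),.054),sep="\n"); print(robot.sense()["joint_pos"].round(2))
E
```

```text
t 42.6 tcp [ 0.5128 -0.273   0.1853] yaw -1.523 f [0.3 0.4 0. ] w 29.7 g 0.0
clamp
([587.1, -65.4], [88.1, 10.6], 0.048, 111, [288.0, 171.0])
([582.6, -10.5], [42.2, 48.1], -0.023, 151, [268.0, 173.0])
([583.5, -38.7], [48.4, 32.9], 0.097, 142, [280.0, 173.0])
([581.3, 23.5], [48.6, 41.4], 0.074, 148, [256.0, 174.0])
[-0.53  0.2   1.98  0.    0.96 -2.15]
```

send_rows --commands '[0, 0, 0, 0, 0, -0.35, -0.34, 0, 0, 0, 0, 0, -0.7, -0.34, 0, 0, 0, 0, 0, -1, -0.34, 0, 0, 0, 0, 0, -1, -0.34]'

```text
clock: 43.05
ee_pos: [0.51, -0.2719, 0.0614]
eef_rot: [0.08, -3.135, -0.006]
ft_force: [-0.1, 0.1, 1.2]
gripper_width: 0.329
grasp_force: 0.0
```

send_rows --commands '[0, 0, 0, 0, 0, -0.06, -0.34, 0, 0, 0, 0, 0, -0.12, -0.34, 0, 0, 0, 0, 0, -0.12, -0.34]'

```text
clock: 43.35
ee_pos: [0.5129, -0.2743, 0.0517]
eef_rot: [-0.082, 3.14, -0.001]
ft_force: [-0.3, 0.0, 0.1]
gripper_width: 0.328
grasp_force: 0.0
```

send_rows --commands '[0, 0, 0, -0.02, 0.05, 0, -0.34, 0, 0, 0, -0.05, 0.1, 0, -0.34, 0, 0, 0, -0.08, 0.15, 0, -0.34, 0, 0, 0, -0.1, 0.2, 0, -0.34, 0, 0, 0, -0.12, 0.24, 0, -0.34, 0, 0, 0, -0.14, 0.27, 0, -0.34, 0, 0, 0, -0.14, 0.27, 0, -0.34]'

```text
clock: 44.05
ee_pos: [0.4954, -0.2412, 0.0512]
eef_rot: [-0.083, 3.14, 0.0]
ft_force: [-0.1, -0.1, -0.0]
gripper_width: 0.333
grasp_force: 0.0
```

```bash
python3 -c "
from h import *
st()"
```

```text
t 44.05 tcp [ 0.4954 -0.2412  0.0512] yaw -1.518 f [-0.1 -0.1 -0. ] w 30.3 g 0.0
```

send_rows --commands '[0, 0, 0, 0, 0, 0.35, -0.34, 0, 0, 0, 0, 0, 0.7, -0.34, 0, 0, 0, 0, 0, 1, -0.34, 0, 0, 0, 0, 0, 1, -0.34]'

```text
clock: 44.45
ee_pos: [0.4982, -0.2431, 0.176]
eef_rot: [-0.083, 3.134, -0.006]
ft_force: [0.2, 0.4, -1.0]
gripper_width: 0.328
grasp_force: 0.0
```

```bash
python3 - <<'E'
from h import *
st(); c,im=snap("scene","s8.png")
# post top in scene: on (203.8,149.9), off (192.8,148.1): compare with on/off reference frames
on=cv2.imread("pics/scene0.png"); off=cv2.imread("pics/s3.png")
for n,(x,y) in dict(on=(204,158),off=(194,156)).items():
    b=lambda I:cv2.cvtColor(I,cv2.COLOR_BGR2GRAY)[y-9:y+8,x-6:x+7].astype(float).ravel()
    print(n,"corr now/on %.2f now/off %.2f"%(np.corrcoef(b(im),b(on))[0,1],np.corrcoef(b(im),b(off))[0,1]))
E
```

```text
t 44.45 tcp [ 0.4982 -0.2431  0.176 ] yaw -1.518 f [ 0.2  0.4 -1. ] w 29.9 g 0.0
on corr now/on 0.18 now/off -0.02
off corr now/on 0.34 now/off 0.59
```

```bash
python3 - <<'E'
from h import *
def prof(I,y,x0=184,x1=214): return cv2.cvtColor(I,cv2.COLOR_BGR2GRAY)[y,x0:x1].tolist()
now=cv2.imread("pics/s8.png")
for n,I in dict(on=cv2.imread("pics/scene0.png"),off=cv2.imread("pics/s3.png"),now=now).items():
    print(n); [print(y,prof(I,y)) for y in(153,158,163)]
E
```

```text
on
153 [151, 154, 154, 154, 155, 156, 155, 156, 160, 161, 162, 164, 162, 162, 164, 165, 158, 147, 128, 116, 119, 119, 130, 138, 144, 145, 144, 143, 146, 148]
158 [147, 151, 151, 152, 152, 151, 152, 154, 159, 164, 162, 157, 155, 153, 155, 155, 159, 157, 141, 122, 114, 126, 143, 160, 161, 160, 153, 149, 143, 140]
163 [151, 146, 143, 144, 145, 147, 147, 143, 134, 125, 122, 138, 145, 145, 142, 148, 166, 172, 169, 160, 142, 133, 143, 153, 160, 158, 161, 164, 164, 162]
off
153 [105, 100, 103, 99, 98, 101, 103, 104, 99, 100, 98, 101, 107, 108, 105, 105, 107, 102, 95, 95, 90, 89, 89, 95, 92, 91, 91, 95, 91, 91]
158 [97, 95, 94, 92, 93, 88, 93, 88, 95, 97, 97, 92, 88, 90, 93, 97, 96, 99, 95, 96, 102, 95, 97, 91, 95, 91, 87, 83, 81, 76]
163 [87, 87, 83, 84, 81, 82, 81, 89, 97, 108, 108, 94, 86, 80, 80, 83, 93, 97, 89, 76, 77, 90, 98, 102, 94, 92, 95, 99, 97, 94]
now
153 [153, 154, 154, 153, 154, 153, 156, 157, 162, 157, 159, 156, 156, 152, 146, 135, 129, 119, 111, 110, 109, 109, 102, 101, 95, 98, 103, 100, 99, 100]
158 [97, 98, 97, 98, 97, 98, 97, 97, 106, 105, 106, 96, 99, 100, 101, 101, 102, 101, 105, 106, 110, 111, 110, 103, 105, 105, 99, 99, 94, 84]
163 [96, 99, 97, 90, 93, 93, 95, 92, 94, 100, 93, 90, 83, 85, 81, 98, 117, 134, 140, 138, 134, 114, 100, 92, 91, 93, 93, 95, 94, 96]
```

```bash
python3 - <<'E'
import cv2
for n in("scene0","s3","s8"):
    s=cv2.GaussianBlur(cv2.cvtColor(cv2.imread(f"pics/{n}.png"),cv2.COLOR_BGR2HSV)[...,1],(1,5),0)
    print(n); [print(y,s[y,184:214].tolist()) for y in(152,155,158)]
E
```

```text
scene0
152 [118, 116, 118, 116, 117, 116, 118, 116, 116, 117, 117, 115, 118, 119, 119, 118, 117, 103, 66, 34, 31, 69, 104, 118, 121, 119, 121, 119, 119, 119]
155 [117, 118, 118, 118, 119, 118, 118, 117, 116, 116, 115, 115, 117, 116, 116, 115, 116, 111, 95, 55, 27, 63, 102, 115, 122, 121, 121, 119, 120, 119]
158 [119, 119, 118, 117, 119, 118, 116, 112, 91, 78, 87, 108, 116, 119, 116, 118, 116, 114, 101, 63, 31, 57, 99, 109, 116, 117, 119, 117, 121, 121]
s3
152 [124, 126, 126, 127, 126, 124, 114, 74, 36, 27, 59, 102, 122, 129, 126, 129, 127, 128, 127, 126, 127, 132, 129, 130, 131, 131, 128, 131, 130, 131]
155 [133, 128, 133, 128, 127, 129, 116, 85, 43, 23, 42, 89, 117, 129, 127, 129, 125, 127, 128, 125, 129, 126, 132, 134, 132, 126, 131, 128, 128, 132]
158 [129, 130, 127, 130, 125, 127, 120, 96, 49, 25, 30, 67, 108, 126, 131, 130, 127, 126, 131, 129, 127, 128, 128, 131, 130, 129, 128, 132, 129, 135]
s8
152 [117, 117, 116, 117, 117, 117, 116, 118, 115, 115, 116, 117, 119, 120, 123, 124, 121, 107, 66, 30, 35, 66, 104, 123, 127, 125, 125, 125, 127, 123]
155 [122, 118, 120, 121, 122, 123, 122, 125, 123, 123, 123, 127, 127, 126, 125, 128, 129, 113, 69, 31, 27, 47, 86, 124, 125, 130, 126, 126, 129, 127]
158 [128, 124, 131, 128, 129, 127, 128, 120, 97, 89, 93, 117, 130, 127, 131, 132, 130, 119, 79, 39, 23, 40, 82, 120, 126, 128, 130, 127, 125, 132]
```

The post is back at column 203, so the pawl is on the wheel. Now to the crank.

send_rows --commands '[0, 0, 0, 0.5, 0.03, 0, 0, 0, 0, 0, 0.96, 0.05, 0, 0, 0, 0, 0, 0.96, 0.05, 0, 0, 0, 0, 0, 0.96, 0.05, 0, 0, 0, 0, 0, 0.96, 0.05, 0, 0, 0, 0, 0, 0.96, 0.05, 0, 0]'

```text
clock: 45.1
ee_pos: [0.6093, -0.2357, 0.1703]
eef_rot: [0.082, -3.139, -0.001]
ft_force: [0.8, -0.2, -0.1]
gripper_width: 0.501
grasp_force: 0.0
```

```bash
python3 - <<'E'
from h import *
st(); arc(-1.149,-2.13,3)
c,im=snap("scene","s9.png"); print("grip top exp",proj(c,[.6115,-.235,.111])); g=cv2.cvtColor(im,cv2.COLOR_BGR2HSV)
x,y=proj(c,[.6115,-.235,.093])[0].astype(int); print(x,y); print(g[y,x-8:x+9,2].tolist())
E
```

```text
t 45.1 tcp [ 0.6093 -0.2357  0.1703] yaw -1.518 f [ 0.8 -0.2 -0.1] w 45.6 g 0.0
-0.03,-0.01 -0.07,-0.02 -0.11,-0.03 -0.14,-0.04 -0.18,-0.04 -0.22,-0.03 -0.25,-0.03 -0.29,-0.02 |th -1.86
-0.03,0.01 -0.07,0.03 -0.1,0.05 -0.13,0.07 -0.16,0.09 -0.19,0.12 -0.21,0.14 -0.23,0.17 |th -2.57
-0.02,0.04 -0.04,0.07 -0.05,0.1 -0.06,0.14 -0.06,0.18 -0.07,0.21 -0.07,0.25 -0.06,0.29 |th -3.28
grip top exp [[172.20029943 159.20632024]]
172 164
[167, 169, 177, 181, 173, 140, 79, 31, 18, 13, 54, 101, 143, 161, 164, 165, 162]
```

send_rows --commands '[0, 0, 0, 0.02, 0, -0.3, 0, 0, 0, 0, 0.02, 0, -0.6, 0, 0, 0, 0, 0.02, 0, -0.82, 0, 0, 0, 0, 0.02, 0, -0.82, 0]'

```text
clock: 45.55
ee_pos: [0.6102, -0.235, 0.0694]
eef_rot: [0.082, -3.136, -0.004]
ft_force: [0.2, 0.3, -0.1]
gripper_width: 0.496
grasp_force: 0.0
```

send_rows --commands '[0, 0, 0, 0, 0, 0, -1, 0, 0, 0, 0, 0, 0, -1, 0, 0, 0, 0, 0, 0, -1, 0, 0, 0, 0, 0, 0, -1, 0, 0, 0, 0, 0, 0, -1]' --squeeze 25

```text
clock: 46.05
ee_pos: [0.6139, -0.236, 0.0738]
eef_rot: [-0.083, 3.139, -0.001]
ft_force: [-1.0, 0.4, 8.0]
gripper_width: 0.188
grasp_force: 25.0
```

send_rows --commands '[0, 0, 0, -0.03, -0.01, 0, -1, 0, 0, 0, -0.07, -0.02, 0, -1, 0, 0, 0, -0.11, -0.03, 0, -1, 0, 0, 0, -0.14, -0.04, 0, -1, 0, 0, 0, -0.18, -0.04, 0, -1, 0, 0, 0, -0.22, -0.03, 0, -1, 0, 0, 0, -0.25, -0.03, 0, -1, 0, 0, 0, -0.29, -0.02, 0, -1]'

```text
clock: 46.85
ee_pos: [0.5796, -0.2385, 0.0738]
eef_rot: [-0.082, 3.138, -0.001]
ft_force: [5.9, 1.9, 6.8]
gripper_width: 0.189
grasp_force: 25.0
```

send_rows --commands '[0, 0, 0, -0.03, 0.01, 0, -1, 0, 0, 0, -0.07, 0.03, 0, -1, 0, 0, 0, -0.1, 0.05, 0, -1, 0, 0, 0, -0.13, 0.07, 0, -1, 0, 0, 0, -0.16, 0.09, 0, -1, 0, 0, 0, -0.19, 0.12, 0, -1, 0, 0, 0, -0.21, 0.14, 0, -1, 0, 0, 0, -0.23, 0.17, 0, -1]'

```text
clock: 47.65
ee_pos: [0.5521, -0.2184, 0.0739]
eef_rot: [-0.083, 3.137, -0.002]
ft_force: [3.7, -3.2, 6.4]
gripper_width: 0.187
grasp_force: 25.0
```

```bash
python3 - <<'E'
from h import *
st(); c,im=snap("top","t9.png"); print("clamp",*stamps(im,c,(.53,.64,-.08,.06),.054),sep="\n")
E
```

```text
t 47.65 tcp [ 0.5521 -0.2184  0.0739] yaw -1.518 f [ 3.7 -3.2  6.4] w 17.0 g 25.0
clamp
([585.2, -34.9], [85.5, 43.5], 0.045, 256, [280.0, 173.0])
([582.2, -2.1], [49.2, 41.2], 0.073, 144, [266.0, 174.0])
([580.6, 27.5], [39.3, 48.0], -0.023, 145, [254.0, 174.0])
```

send_rows --commands '[0, 0, 0, -0.02, 0.04, 0, -1, 0, 0, 0, -0.04, 0.07, 0, -1, 0, 0, 0, -0.05, 0.1, 0, -1, 0, 0, 0, -0.06, 0.14, 0, -1, 0, 0, 0, -0.06, 0.18, 0, -1, 0, 0, 0, -0.07, 0.21, 0, -1, 0, 0, 0, -0.07, 0.25, 0, -1, 0, 0, 0, -0.06, 0.29, 0, -1]'

```text
clock: 48.5
ee_pos: [0.5441, -0.1837, 0.0738]
eef_rot: [-0.083, 3.139, -0.002]
ft_force: [-5.8, -6.4, 12.4]
gripper_width: 0.187
grasp_force: 25.0
```

```bash
cat >> h.py <<'E'
def drum(C=(.5934,-.1904)):
    p=st()["ee_pos"][:2]-np.array(C); print("r",np.hypot(*p).round(4),"d",((-1.149-np.arctan2(p[1],p[0]))%(2*np.pi)).round(3))
E
python3 - <<'E'
from h import *
drum(); c,im=snap("top","t10.png"); print("clamp",*stamps(im,c,(.53,.64,-.08,.06),.054),sep="\n")
E
```

```text
t 48.5 tcp [ 0.5441 -0.1837  0.0738] yaw -1.518 f [-5.8 -6.4 12.4] w 17.0 g 25.0
r 0.0497 d 2.128
clamp
([585.1, -32.7], [85.5, 43.4], 0.058, 250, [279.0, 172.0])
([582.8, 0.7], [42.3, 48.1], -0.023, 141, [265.0, 174.0])
([581.0, 30.8], [49.0, 38.5], 0.058, 144, [253.0, 174.0])
```

send_rows --commands '[0, 0, 0, 0, -0.02, 0, -1, 0, 0, 0, 0, -0.04, 0, -1, 0, 0, 0, 0, -0.04, 0, -1]'

```text
clock: 48.85
ee_pos: [0.5437, -0.1883, 0.0737]
eef_rot: [-0.083, 3.14, -0.001]
ft_force: [-5.3, -1.0, 15.6]
gripper_width: 0.187
grasp_force: 25.0
```

```bash
python3 -c "
from h import *
drum()"
```

```text
t 48.85 tcp [ 0.5437 -0.1883  0.0737] yaw -1.518 f [-5.3 -1.  15.6] w 17.0 g 25.0
r 0.0497 d 2.034
```

send_rows --commands '[0, 0, 0, 0, -0.02, 0, -1, 0, 0, 0, 0, -0.03, 0, -1, 0, 0, 0, 0, -0.03, 0, -1]'

```text
clock: 49.15
ee_pos: [0.5435, -0.1901, 0.0737]
eef_rot: [0.081, -3.14, -0.003]
ft_force: [-3.8, 16.2, 20.3]
gripper_width: 0.183
grasp_force: 25.1
```

```bash
python3 -c "
from h import *
drum()"
```

```text
t 49.15 tcp [ 0.5435 -0.1901  0.0737] yaw -1.519 f [-3.8 16.2 20.3] w 16.6 g 25.1
r 0.0499 d 1.998
```

send_rows --commands '[0, 0, 0, 0, 0.015, 0, -1, 0, 0, 0, 0, 0.015, 0, -1, 0, 0, 0, 0, 0.015, 0, -0.2, 0, 0, 0, 0, 0.015, 0, -0.2, 0, 0, 0, 0, 0.015, 0, -0.2, 0, 0, 0, 0, 0.015, 0.3, -0.2, 0, 0, 0, 0, 0.015, 0.7, -0.2, 0, 0, 0, 0, 0.015, 1, -0.2]'

```text
clock: 49.95
ee_pos: [0.5437, -0.1897, 0.1948]
eef_rot: [-0.083, 3.14, -0.001]
ft_force: [0.3, -0.4, 0.3]
gripper_width: 0.394
grasp_force: 0.0
```

send_rows --commands '[0, 0, 0, -0.5, -0.5, 0.4, -0.2, 0, 0, 0, -0.8, -0.8, 0.4, -0.2, 0, 0, 0, -0.8, -0.8, 0.4, -0.2, 0, 0, 0, -0.8, -0.8, 0.4, -0.2]'

```text
clock: 50.35
ee_pos: [0.4454, -0.2884, 0.2421]
eef_rot: [-0.078, 3.139, -0.003]
ft_force: [0.7, 0.3, -0.2]
gripper_width: 0.398
grasp_force: 0.0
```

send_rows --commands '[0, 0, 0, 0, -0.5, 0, -0.2, 0, 0, 0, 0, -0.5, 0, -0.2, 0, 0, 0, 0, -0.5, 0, -0.2]'

```text
clock: 50.65
ee_pos: [0.4475, -0.3464, 0.2401]
eef_rot: [0.08, -3.14, -0.001]
ft_force: [-0.1, 0.5, 0.1]
gripper_width: 0.4
grasp_force: 0.0
```

```bash
python3 - <<'E'
from h import *
st(); c,im=snap("top","t11.png"); print("clamp",*stamps(im,c,(.53,.64,-.08,.06),.054),sep="\n"); print("table",*stamps(im,c))
hsv=cv2.cvtColor(im,cv2.COLOR_BGR2HSV)
# black grip on top view: darkest blob near drum
h,s,v=cv2.split(hsv); n,l,stt,ce=cv2.connectedComponentsWithStats((v<45).astype(np.uint8))
for i in range(1,n):
    P=onz(c,[ce[i]],.105)[0]
    if np.hypot(P[0]-.5926,P[1]+.19)<.08 and stt[i,4]>5: d=P[:2]-[.5926,-.19]; print("grip?",P.round(3),stt[i,4],"d",(-1.149-np.arctan2(d[1],d[0]))%(2*np.pi))
# profile along clamp y through the centre line at z=.055: plate, jaw
for yc in np.arange(-.05,.11,.004):
    u=proj(c,[.5855-.051*yc+.03*1.0,-.0505+yc,.058])[0].round().astype(int); print(int(yc*1000),hsv[u[1],u[0]].tolist(),end="; ")
u=None; cs,im=snap("scene","s11.png"); sat=cv2.cvtColor(im,cv2.COLOR_BGR2HSV)[...,1]; print("\npost",sat[155,184:214].tolist())
E
```

```text
t 50.65 tcp [ 0.4475 -0.3464  0.2401] yaw -1.52 f [-0.1  0.5  0.1] w 36.4 g 0.0
clamp
([585.2, -32.7], [85.5, 43.3], 0.051, 247, [279.0, 172.0])
([582.3, 0.1], [48.3, 41.4], 0.052, 139, [265.0, 174.0])
([580.9, 30.7], [48.8, 38.3], 0.058, 144, [253.0, 174.0])
table
grip? [ 0.538 -0.181  0.105] 20 d 2.1489605584343465
-50 [96, 120, 89]; -46 [96, 120, 85]; -41 [96, 107, 88]; -37 [96, 124, 68]; -33 [98, 130, 51]; -29 [96, 115, 84]; -25 [98, 109, 91]; -21 [95, 110, 90]; -17 [96, 111, 92]; -13 [96, 104, 96]; -9 [96, 117, 85]; -5 [95, 68, 68]; -1 [31, 75, 154]; 2 [28, 87, 185]; 6 [24, 99, 136]; 10 [60, 18, 70]; 14 [97, 106, 116]; 18 [96, 106, 103]; 22 [95, 112, 105]; 26 [96, 116, 92]; 30 [97, 115, 93]; 34 [97, 111, 92]; 38 [96, 104, 93]; 42 [97, 106, 94]; 46 [95, 106, 96]; 50 [95, 107, 95]; 54 [95, 105, 95]; 58 [94, 103, 97]; 62 [95, 114, 94]; 66 [94, 102, 95]; 70 [97, 110, 93]; 74 [96, 103, 94]; 78 [96, 103, 94]; 82 [95, 106, 94]; 86 [96, 105, 100]; 90 [95, 103, 99]; 94 [95, 102, 100]; 98 [95, 114, 76]; 102 [96, 141, 38]; 106 [95, 116, 68]; 
post [128, 124, 132, 126, 122, 136, 134, 129, 141, 134, 126, 132, 132, 132, 95, 57, 42, 39, 41, 26, 18, 36, 73, 119, 133, 125, 130, 122, 124, 122]
```

```bash
python3 -c "
from rig import robot
print(robot.sign_off())"
```

```text
the job is handed in; nothing more can be done
None
```

I handed the job in after about 51 s of robot time. The thick stamp is upright in the small crate, and all three thin stamps stand between the jaws. The pawl is back on, and a tooth holds the springs at an estimated 4–5 mm of their 8 mm travel. That squeeze comes from the crank angle, not a direct measurement, and hand-in returned no verdict.

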